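# Nip up the loose clamp nut with a tommy bar

### The arm

A 7-joint arm with a two-finger parallel gripper is mounted at the origin on a cart in front of the work surface, level with it; the furniture and walls round the work are solid. World frame = base frame: x ahead of the robot, y to its left, z up, the work surface at z = 0. Lengths are in m, angles in rad, forces in N, time in s.
With the tool pointing down it reaches from about 0.425 to 0.95 m from the base axis. Payload 4.7 kg.
Tool frame: the origin (TCP) lies on the centre line of the jaws, within the pads' length; the fingertips stand 11 mm ahead of it and the grasp point (between the pads) lies 8 mm behind it (ctrl.tip_reach is the distance from the TCP to the fingertips, in m); z points along the fingers, y is the line along which they close (so a half turn about z gives the same grasp; the last joint's range is limited). The gripper opens to 87 mm and grips with 3 to 60 N. Pads are 19 mm wide; open, the fingers measure 117 mm over their backs; the gripper's body (75 mm by 190 mm) begins 51 mm behind the grasp point.
Start: joints at [1.215, 0.469, -0.049, 1.532, 0.024, 1.141, -0.082], TCP at [0.217, -0.639, 0.234] pointing down, gripper open.
Joint ranges: [-2.59, 2.59], [-0.33, 1.99], [-1.39, 1.29], [0.1, 2.45], [-1.04, 4.18], [0.21, 1.99], [-2.66, 2.66]. Speed limits (rad/s): [2.57, 2.57, 3.14, 3.14, 3.14, 3.14, 3.14].

### API

Orientations are given as a unit quaternion [x, y, z, w].
In Python, from bench import readout, eyes, workorder, ctrl gives the robot as it stands.
- The arm moves only by the tool carry_out, never from a script. Its argument "rows" is one flat list of numbers, 7 for each row, row after row: the shift along the tool's x, y, z in units of 40 mm (1.0 is 40 mm), then the turn, a rotation vector about the tool's x, y, z in units of 6 degrees (1.0 is 6 degrees), then the finger opening in mm, from 0 to 87. In form: [dx, dy, dz, rx, ry, rz, grip, dx, dy, dz, rx, ry, rz, grip, ...]. A call has 1 to 20 rows; each row shifts and turns the commanded pose from where the row before left it, along the tool's axes as they then stand; what a row does not reach is not made up. A row lasts 1/12 s, in which the tool goes at most 41.7 mm and 7.16 degrees, less where a joint would pass 70% of its speed; a pose out of reach is approached as far as the arm can. A call is refused whole if a number of a shift passes 1 or a number of a turn 1, either way. A call with a gripper value outside its range is refused whole. The fingers move at their own pace and stop on an object; "grip_force" is the grip in N (left out, the last holds). Time passes only in rows, so rows that do not move let the fingers close. It gives the time, the measured TCP pose, the force, the opening and the grip force at its end, in the units of the state.
- readout.get_obs(): the state, without advancing time (a new reading comes with each control period).
- eyes.read_camera(name): name is "scene" or "top" or "wrist"; returns a dict with "pixels" (420x560x3 uint8, red, green, blue), "fx", "fy", "cx", "cy" (pixels), "k1" (the pictures are not rectified: a ray, as slopes to the right and down, at radius r is drawn at 1 + k1 r^2 times it, then the intrinsics apply), "rvec" (rotation vector, rad) and "tvec" (3), from world to camera coordinates, as OpenCV has them; the wrist camera has in their place "T_tool_cam" (4x4, takes a point from camera to tool coordinates, whose origin is the TCP and whose axes are the flange's). Camera axes: x right, y down, z forward; pixel columns grow to the right and rows downward; lengths in m; the calibration is good to about 2 mm. A picture is of the moment at which its call begins: read the wrist's pose just before it. There is no depth.
- workorder.job_done(): hands the job in; it is judged then, once.
The state is a dict: "clock": time; "joint_pos": joint angles; "qvel": joint speeds; "tau": joint torques, N m; "tool_pos": TCP position; "ee_rot": TCP orientation; "force": force on the tool from outside, world axes, zero at the start; "wrist_torque": the same for the moment, N m; "grip_width": finger opening in m; "grip_force": force on a finger pad.
Only numpy, scipy, OpenCV 4.12 (cv2) and the standard library are available. Lean on these libraries where they do the work, as an engineer would, in place of code of your own. Each camera call takes 0.05 s, during which the arm holds its last target. There are 200 camera calls.

### The job

Draw the tommy bar out of the leaning tool stand and press its lower end on the rubber mat so that it swings round in the fingers until it lies level, across the fingers. Keep hold of it, lay it in the fork of the clamp nuts on the fixture to find the one that is loose, and turn that nut clockwise with the bar until it stops hard; leave the tight nut as it is. Then lay the bar down flat on the mat, without dropping it, and let go.

Things in the scene. Friction and masses are not known exactly. Their poses are not given: they have to be found in the camera images.
- bar: tommy bar: plain round steel rod, 170 mm long, 14 mm diameter, round ends, about 0.18 kg. Origin at the tip of its foot (the lower end at the start); its z axis runs along the rod to the top end at z = 170 mm. At the start it stands in the middle sleeve of the stand, its top leaning about 28 degrees towards the robot's side; the upper 110 mm stick out
- stand: blue sheet-metal tool stand, fixed, base 190 x 140 mm, three sleeves 42 mm apart leaning 28 degrees to its -x side (towards the robot). A shelf 268 to 284 mm above the bench covers them; its front edge stands 22 mm farther back (+x) than the bar at 135 mm from its foot, so the hand must come tilted, in line with the bar. Origin: middle of the base, on the bench
- sleeve (a point): middle of the floor of the middle sleeve (16 mm square inside, 60 mm deep along the bar): the bar's foot stands here at the start
- mat: black rubber mat on the bench, fixed, 200 mm (its x) x 170 mm (its y) x 4 mm. Origin at the centre of its underside.
- fixture: aluminium clamping fixture, fixed, base 165 (x) x 320 (y) x 10 mm. A white housing (top 55 mm above the bench) lies on it under two steel straps (top 65.5 mm), one at each end at fixture y = +-122 mm, each with a clamp nut. Origin: centre of the base's underside
- nut_a_slot (a point): clamp nut at one end of the fixture (either): dark steel, 48 mm diameter, two upright lugs 36 mm long with an open slot for the bar between them, 16.5 mm wide at its floor, 20 mm at the top, 21 mm deep. Point: on the nut's axis, on the slot's floor, 88 mm above the bench; x along the slot, z up. At first the slot runs away from the robot, turned -0.1 to 0.75 rad to the left
- nut_b_slot (a point): the other clamp nut, alike, on the other end of the fixture; same point and axes.
- nut_a (a joint): turn of that nut in rad, growing clockwise from above (tightening). One of the two nuts is loose, and neither looks nor readings at the start tell which. The loose one turns at about 0.15 N m (2 N on the bar 90 mm out) up to a hard stop at 0.80, fully tight; the tight one does not give at 3 N m, wherever it stands
- nut_b (a joint): turn of the other clamp nut, same meaning
- screwdriver: bystander: black and yellow screwdriver 135 x 20 x 20 mm lying on the bench in front of the fixture
- marker: bystander: marker pen 125 x 12 x 13 mm lying behind the mat

How it is judged:
By the outcome, as a careful person would: the job done as asked, in the order asked, and still so for the second after the job is handed in, with the robot touching nothing.
It also fails if it takes over 61 s, if anything falls off the work surface, if the arm or the gripper's body presses on something with over 40 N, if the wrist force passes 120 N, or if a joint passes its speed limit or range.

## Working session

There is one attempt and no reset: what is moved stays moved. The work goes in short steps, Python scripts to look and compute and a tool call to move; the robot and the scene stay as the last step left them, time stands still between calls to the robot, and variables do not carry over. Pictures are saved under pics/ and viewed, at most 10 in all, crops included, and the job is handed in when it is done.

Besides the shell and the picture viewer there is one more tool, called after "Emit:" in YAML: its name, and indented under it one key for each argument. carry_out: Moves the arm, as the interface text tells. Its arguments: {"type":"object","properties":{"rows":{"type":"array","items":{"type":"number"}},"grip_force":{"type":"number"}},"required":["rows"]}

```bash
mkdir -p pics; ls
cat > h.py <<'E'
import numpy as np, cv2
from scipy.spatial.transform import Rotation as R
from bench import readout, eyes, workorder, ctrl
def cam(name):
    o=readout.get_obs(); c=eyes.read_camera(name)
    if name=="wrist":
        T=np.eye(4);T[:3,:3]=R.from_quat(o["ee_rot"]).as_matrix();T[:3,3]=o["tool_pos"]
        W=T@np.array(c["T_tool_cam"]); c["Rcw"]=W[:3,:3]; c["o"]=W[:3,3]
    else:
        Rm=R.from_rotvec(np.ravel(c["rvec"])).as_matrix(); c["Rcw"]=Rm.T; c["o"]=-Rm.T@np.ravel(c["tvec"])
    return c
def ray(c,u,v):
    x=(u-c["cx"])/c["fx"];y=(v-c["cy"])/c["fy"];rd=np.hypot(x,y);r=rd
    for _ in range(20): r=rd/(1+c["k1"]*r*r)
    s=r/rd if rd>0 else 1
    d=c["Rcw"]@np.array([x*s,y*s,1]); return c["o"],d/np.linalg.norm(d)
def onz(c,u,v,z):
    o,d=ray(c,u,v); return o+d*(z-o[2])/d[2]
def tri(rays):
    A=np.zeros((3,3));b=np.zeros(3)
    for o,d in rays:
        P=np.eye(3)-np.outer(d,d);A+=P;b+=P@o
    p=np.linalg.solve(A,b); return p,[np.linalg.norm((np.eye(3)-np.outer(d,d))@(p-o)) for o,d in rays]
def proj(c,p):
    q=c["Rcw"].T@(np.asarray(p)-c["o"]);x,y=q[:2]/q[2];s=1+c["k1"]*(x*x+y*y)
    return c["fx"]*x*s+c["cx"],c["fy"]*y*s+c["cy"]
def save(c,f): cv2.imwrite(f,c["pixels"][:,:,::-1])
def st():
    o=readout.get_obs()
    for k in("clock","tool_pos","ee_rot","joint_pos","force","wrist_torque","grip_width","grip_force"):print(k,np.round(o[k],4))
E
python3 - <<'E'
from h import *
import pickle
a=[cam("scene"),cam("top")]
pickle.dump(a,open("c0.pkl","wb"))
save(a[0],"pics/s0.png");save(a[1],"pics/t0.png")
st();print(ctrl.tip_reach,[c["o"] for c in a],a[0]["fx"],a[0]["k1"])
E
```

```text
pics
clock 0.1
tool_pos [ 0.2166 -0.6388  0.2326]
ee_rot [ 9.867e-01  1.627e-01 -2.000e-04 -9.000e-04]
joint_pos [ 1.2151  0.4694 -0.0486  1.5335  0.0241  1.141  -0.0823]
force [-0.7819  0.1564  0.0406]
wrist_torque [-0.0429 -0.0151 -0.0019]
grip_width 0.0868
grip_force 0.0
0.011 [array([0.18998718, 0.6430595 , 0.75254562]), array([0.34788792, 0.05980786, 1.0341082 ])] 412.2915035306644 -0.0015598602395608427
```

View pics/s0.png

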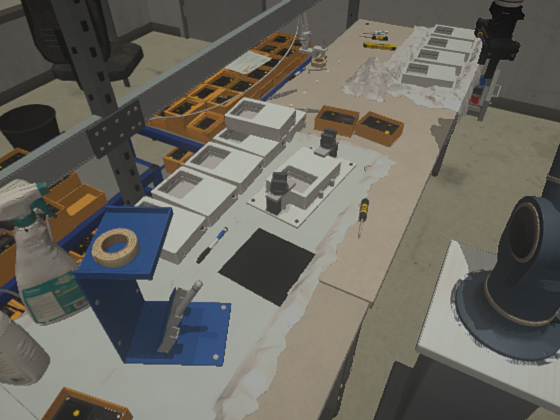

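View pics/t0.png

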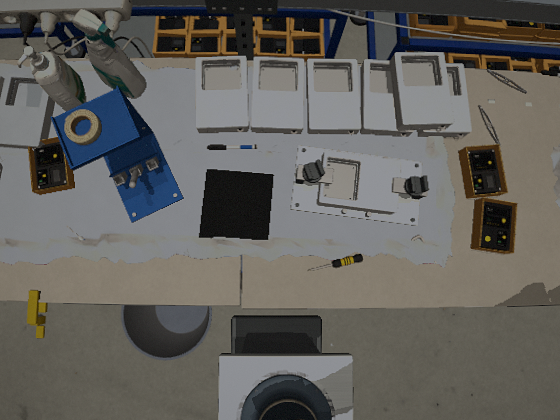

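The scene view shows the stand at (175,310) with the bar at about (185,300), the mat at (267,265), the nuts at (277,190) and (328,145). In the top view: stand (145,170), mat (237,204), nuts (313,172) and (417,185). I'll zoom in on the bar and nuts.

Run:
```python
from h import *
import pickle
a=pickle.load(open("c0.pkl","rb"))
def crop(i,u,v,w,h,k): return cv2.resize(a[i]["pixels"][v:v+h,u:u+w],(w*k,h*k),interpolation=cv2.INTER_CUBIC)
A=crop(0,150,265,80,100,5);B=crop(1,100,140,80,100,4)
C=crop(0,255,125,100,90,3)
D=crop(1,285,145,150,60,2)
im=np.zeros((600,800,3),np.uint8)
im[:500,:400]=A;im[:400-130,400:720]=B[:270]
im[270:540,400:700]=C;im[540-40:,:300]=D[:100]
cv2.imwrite("pics/z0.png",im[:,:,::-1])
c=a[1]
for n,c in zip("st",a):
    p=c["pixels"].astype(int);m=(p.max(2)<50).astype(np.uint8)
    nn,l,s,ce=cv2.connectedComponentsWithStats(m)
    for i in range(1,nn):
        if s[i,4]>300:
            ct=cv2.findContours((l==i).astype(np.uint8),0,2)[0][0]
            q=cv2.minAreaRect(ct);print(n,ce[i].round(),s[i,4],[onz(c,*t,0.004)[:2].round(4).tolist() for t in cv2.boxPoints(q)] )
```

```text
s [75. 42.] 6998 [[2.7818, -0.8165], [1.8934, -1.2803], [1.1529, -0.3515], [1.7163, -0.0546]]
s [498.  36.] 2122 [[0.2763, -1.0773], [0.3919, -2.1025], [0.1503, -2.0878], [0.1076, -1.0952]]
s [116. 129.] 1506 [[1.3163, -0.066], [1.3069, -0.317], [1.1376, -0.2065], [1.1625, 0.0147]]
s [ 29. 126.] 2038 [[1.6455, 0.0177], [1.6702, -0.1991], [1.3779, -0.0519], [1.3803, 0.128]]
s [524. 269.] 5288 [[0.0929, -0.3582], [-0.078, -0.4487], [-0.0949, -0.0246], [0.0341, 0.0437]]
s [267. 268.] 1451 [[0.5944, 0.1997], [0.6246, 0.0196], [0.4257, 0.0519], [0.4193, 0.2152]]
s [490. 306.] 327 [[0.0773, -0.0106], [0.0586, -0.0516], [-0.0253, 0.0257], [-0.0065, 0.0618]]
s [408. 392.] 573 [[0.1523, 0.3222], [0.1411, 0.183], [0.1206, 0.1826], [0.1338, 0.3209]]
s [ 79. 411.] 736 [[0.6654, 0.597], [0.6947, 0.5724], [0.5938, 0.5188], [0.568, 0.5453]]
t [328.  15.] 8634 [[1.0726, 0.4297], [1.1355, -0.8115], [0.939, -0.777], [0.8947, 0.4141]]
t [25. 27.] 561 [[0.9662, 0.7896], [1.0622, 0.7814], [1.0218, 0.6533], [0.9286, 0.6639]]
t [66. 33.] 511 [[0.954, 0.677], [1.0365, 0.6177], [0.9688, 0.542], [0.8886, 0.60
[... 596 characters left out ...]
78, 0.5735], [0.5508, 0.5512], [0.5431, 0.6277]]
t [484. 171.] 1079 [[0.6585, -0.4721], [0.6728, -0.5478], [0.5532, -0.558], [0.5405, -0.4836]]
t [236. 205.] 4556 [[0.4312, 0.2142], [0.6008, 0.2055], [0.5879, 0.0347], [0.4186, 0.0476]]
t [496. 226.] 1243 [[0.4041, -0.4873], [0.5258, -0.507], [0.5201, -0.587], [0.3973, -0.5656]]
t [155. 335.] 1735 [[0.1487, 0.3912], [0.2649, 0.3882], [0.2553, 0.1858], [0.1398, 0.1909]]
t [278. 334.] 3293 [[0.2442, 0.13], [0.2444, -0.1472], [0.1528, -0.1462], [0.1536, 0.1286]]
t [294. 398.] 1666 [[0.1053, 0.0811], [0.1044, -0.1076], [0.0024, -0.1074], [0.0041, 0.0801]]
t [288. 412.] 714 [[0.0432, 0.0595], [0.0424, -0.0648], [0.0031, -0.0649], [0.0041, 0.0592]]
```

View pics/z0.png

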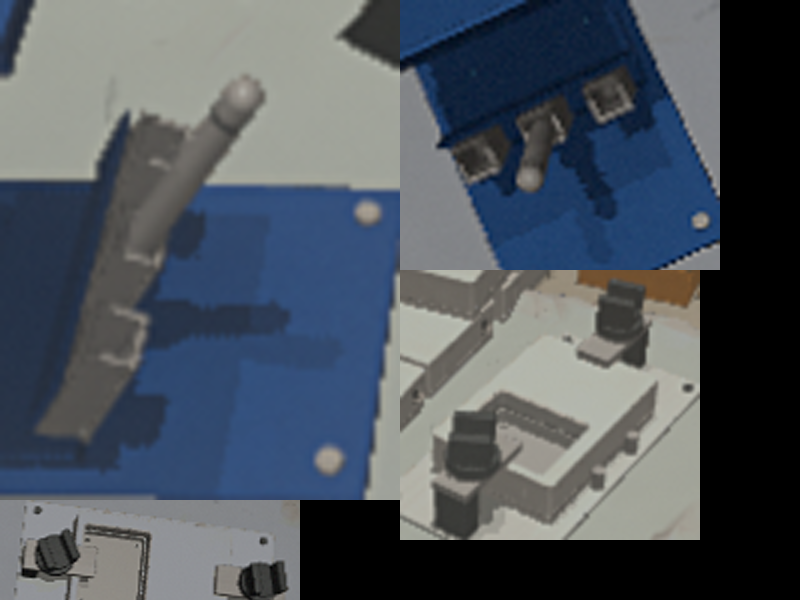

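The bar's tip is at scene (198.4,283.6) and top (132.5,184.5), with the sleeve exit at scene (179,313) and top (136,171). The nut centres are near (313,171) and (417,185) in the top view, with the slots roughly along the image vertical.

```bash
cat >> h.py <<'E'
import sys
def plan(P,Rt,o=None,rows=None):
    """shift/turn needed from current commanded pose (measured) to target, in tool axes"""
    o=o or readout.get_obs();R0=R.from_quat(o["ee_rot"])
    d=R0.inv().apply(np.asarray(P)-o["tool_pos"]); rv=(R0.inv()*Rt).as_rotvec()
    print("shift mm",(d*1000).round(1),"units",(d/.04).round(2)," rot deg",np.degrees(rv).round(1),"units",(np.degrees(rv)/6).round(2))
E
python3 - <<'E'
from h import *
import pickle
s,t=pickle.load(open("c0.pkl","rb"))
top,e=tri([ray(s,198.4,283.6),ray(t,132.5,184.5)]);print("tip",top,e)
ex,e=tri([ray(s,179,313),ray(t,136,171)]);print("exit",ex,e)
a=top-ex;print(a/np.linalg.norm(a),np.linalg.norm(a))
for u,v in((313.5,171),(417.5,185)):print("nut",onz(t,u,v,.10))
print(onz(t,133,221,.0),onz(t,181.5,197,0)) # stand front corners
E
```

```text
tip [0.52430378 0.33284133 0.16430798] [np.float64(0.00022515480944718073), np.float64(0.00022515480944715395)]
exit [0.57362038 0.35561827 0.06764989] [np.float64(0.0029626352564599895), np.float64(0.0029626352564599183)]
[-0.44478673 -0.20542538  0.87175982] 0.11087696591482202
nut [ 0.57342798 -0.05460656  0.1       ]
nut [ 0.54443825 -0.29503074  0.1       ]
[0.46654138 0.37793462 0.        ] [0.52758409 0.26062313 0.        ]
```

Emit:
carry_out:
  rows: [0.7,-0.6,-0.14,0,0,0,87,0.7,-0.6,-0.14,0,0,0,87,0.7,-0.6,-0.14,0,0,0,87,0.7,-0.6,-0.14,0,0,0,87,0.7,-0.6,-0.14,0,0,0,87,0.7,-0.6,-0.14,0,0,0,87,0.7,-0.6,-0.14,0,0,0,87,0.7,-0.6,-0.14,0,0,0,87,0.7,-0.6,-0.14,0,0,0,87,0.7,-0.6,-0.14,0,0,0,87,0.7,-0.6,-0.14,0,0,0,87,0.7,-0.6,-0.14,0,0,0,87,0,0,0,0,0,0,87]

```text
clock: 1.18
tool_pos: [0.447, -0.2506, 0.302]
ee_rot: [0.986, 0.169, 0.002, -0.001]
force: [0.1, 0.3, -0.3]
grip_width: 0.0869
grip_force: 0.0
```

Run:
```python
from h import *
st()
import pickle
c=cam("wrist");pickle.dump(c,open("w1.pkl","wb"));save(c,"pics/w1.png")
yaw=np.radians(26.5);l=np.radians(28);a=np.array([-np.sin(l)*np.cos(yaw),-np.sin(l)*np.sin(yaw),np.cos(l)])
y=np.array([np.sin(yaw),-np.cos(yaw),0]);Rt=R.from_matrix(np.c_[np.cross(y,-a),y,-a])
top=np.array([.5243,.3328,.1643])+.007*a
T=top-.043*a;print(T)
for d in(.14,):plan(T+d*a,Rt)
print(c["T_tool_cam"])
```

```text
clock 1.1833
tool_pos [ 0.447  -0.2506  0.302 ]
ee_rot [ 0.9856  0.169   0.0023 -0.0011]
joint_pos [ 0.6848  0.1599 -0.2877  1.8099  0.0444  1.1759 -0.8476]
force [ 0.1148  0.2898 -0.2812]
wrist_torque [-0.029  -0.0515  0.0506]
grip_width 0.0869
grip_force 0.0
[0.53942526 0.34034118 0.13251389]
shift mm [ 219.8 -522.1   45.7] units [  5.5  -13.05   1.14]  rot deg [ 1.8 27.9 -7.1] units [ 0.3   4.64 -1.19]
[[ 1.02527293e-04 -9.58407497e-01 -2.85403326e-01  7.83595981e-02]
 [ 9.99999555e-01  3.65979195e-04 -8.69751450e-04  1.62403117e-03]
 [ 9.38027990e-04 -2.85403110e-01  9.58407108e-01 -1.51160214e-01]
 [ 0.00000000e+00  0.00000000e+00  0.00000000e+00  1.00000000e+00]]
```

Emit:
carry_out:
  rows: [0.38,-0.92,0,0,0,0,87,0.38,-0.92,0,0,0,0,87,0.38,-0.92,0,0,0,0,87,0.38,-0.92,0,0,0,0,87,0.38,-0.92,0,0,0,0,87,0.38,-0.92,0,0,0,0,87,0.38,-0.92,0,0,0,0,87,0.38,-0.92,0,0,0,0,87,0.38,-0.92,0,0,0,0,87,0.38,-0.92,0,0,0,0,87,0.38,-0.92,0,0,0,0,87,0.38,-0.92,0,0,0,0,87,0.38,-0.92,0,0,0,0,87,0.38,-0.92,0,0,0,0,87,0,0,0,0.06,0.93,-0.24,87,0,0,0,0.06,0.93,-0.24,87,0,0,0,0.06,0.93,-0.24,87,0,0,0,0.06,0.93,-0.24,87,0,0,0,0.06,0.93,-0.24,87,0,0,0,0,0,0,87]

```text
clock: 2.9
tool_pos: [0.4754, 0.2938, 0.2976]
ee_rot: [0.946, 0.219, 0.234, -0.052]
force: [-0.7, -1.9, -0.1]
grip_width: 0.0873
grip_force: 0.0
```

```bash
cat >> h.py <<'E'
def grasp(top,ax,d):
    y=np.array([-ax[1],ax[0],0.]);y/=np.linalg.norm(y)
    Rt=R.from_matrix(np.c_[np.cross(y,-ax),y,-ax]); plan(top-.043*ax+d*ax,Rt)
E
python3 - <<'E'
from h import *
import pickle
st()
c=cam("wrist");pickle.dump(c,open("w2.pkl","wb"));save(c,"pics/w2.png")
print(proj(c,[.5243,.3328,.1643]),proj(c,[.5736,.3556,.0676]))
E
```

```text
clock 2.9
tool_pos [0.4754 0.2938 0.2976]
ee_rot [ 0.9459  0.2191  0.2335 -0.0517]
joint_pos [ 0.008   0.0569 -0.7134  2.0284  0.2661  0.6154 -1.9937]
force [-0.7064 -1.8833 -0.0829]
wrist_torque [-0.3062  0.5602 -0.0597]
grip_width 0.0873
grip_force 0.0
(np.float64(259.0185348101834), np.float64(207.97982932717824)) (np.float64(264.367078538025), np.float64(178.18861994631646))
```

View pics/w2.png

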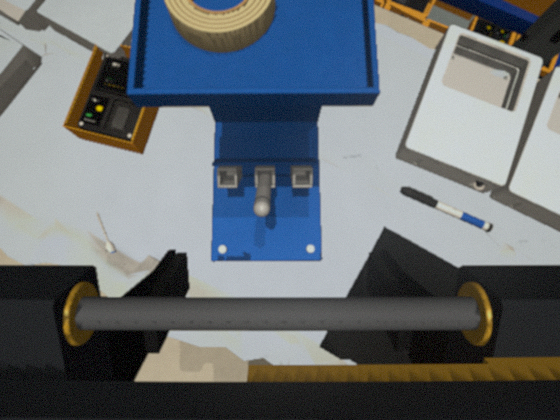

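The wrist view shows the bar's tip at (262,207), its sleeve exit at (264,178), the base screws at (222,249) and (311,249), and the shelf edge at row 95.

Run:
```python
from h import *
import pickle
s,t=pickle.load(open("c0.pkl","rb"));c=pickle.load(open("w2.pkl","rb"))
top,e=tri([ray(s,198.4,283.6),ray(t,132.5,184.5),ray(c,262,207)]);print("tip",top,e)
ex,e=tri([ray(s,179,313),ray(t,136,171),ray(c,264,178)]);print("exit",ex,e,np.linalg.norm(top-ex))
d=onz(c,222,249,.003)-onz(c,311,249,.003);yaw=np.arctan2(-d[0],d[1]);print(np.degrees(yaw))
a=top-ex;print("bar yaw",np.degrees(np.arctan2(-a[1],-a[0])),"lean",np.degrees(np.arccos(a[2]/np.linalg.norm(a))))
l=np.radians(28);ax=np.array([-np.sin(l)*np.cos(yaw),-np.sin(l)*np.sin(yaw),np.cos(l)])
tp=top+.007*ax;print(tp,tp-.17*ax)
np.save("bar.npy",np.array([tp,ax]))
grasp(tp,ax,.10);grasp(tp,ax,0)
```

```text
tip [0.52527174 0.33211433 0.16327958] [np.float64(0.0005383939246416247), np.float64(0.0012579441284883276), np.float64(0.0015171483782884007)]
exit [0.57355011 0.35576875 0.06783345] [np.float64(0.0030185040039532166), np.float64(0.002913759000395582), np.float64(0.00026431749683464566)] 0.10954586621701545
26.048634294457198
bar yaw 26.102946656964324 lean 29.391200435406425
[0.52231925 0.33067121 0.16946022] [0.59402243 0.36571856 0.01935913]
shift mm [-10.8 -12.6  83.9] units [-0.27 -0.32  2.1 ]  rot deg [ 0.2  0.3 -0. ] units [ 0.03  0.05 -0.  ]
shift mm [-10.3 -12.9 183.9] units [-0.26 -0.32  4.6 ]  rot deg [ 0.2  0.3 -0. ] units [ 0.03  0.05 -0.  ]
```

Emit:
carry_out:
  rows: [-0.13,-0.16,0.5,0,0,0,87,-0.13,-0.16,0.5,0,0,0,87,0,0,0.8,0,0,0,87,0,0,0.8,0,0,0,87,0,0,0.8,0,0,0,60,0,0,0.7,0,0,0,40,0,0,0.5,0,0,0,30,0,0,0,0,0,0,25,0,0,0,0,0,0,25,0,0,0,0,0,0,25,0,0,0,0,0,0,25]
  grip_force: 15

```text
clock: 3.87
tool_pos: [0.543, 0.3434, 0.1351]
ee_rot: [0.945, 0.219, 0.236, -0.055]
force: [0.8, -0.1, 0.0]
grip_width: 0.0483
grip_force: 0.0
```

Run:
```python
from h import *
st()
tp,ax=np.load("bar.npy");grasp(tp,ax,0)
c=cam("wrist");save(c,"pics/w3.png")
```

```text
clock 3.8667
tool_pos [0.543  0.3434 0.1351]
ee_rot [ 0.9452  0.2185  0.2363 -0.0548]
joint_pos [-0.3099  0.3973 -0.4532  2.052   0.8834  0.3656 -2.5862]
force [ 0.7996 -0.0797  0.0443]
wrist_torque [-0.2488  0.4834  0.0128]
grip_width 0.0483
grip_force 0.0
shift mm [-5.2  2.3  1.3] units [-0.13  0.06  0.03]  rot deg [-0.  -0.1 -0. ] units [-0.   -0.01 -0.  ]
```

View pics/w3.png

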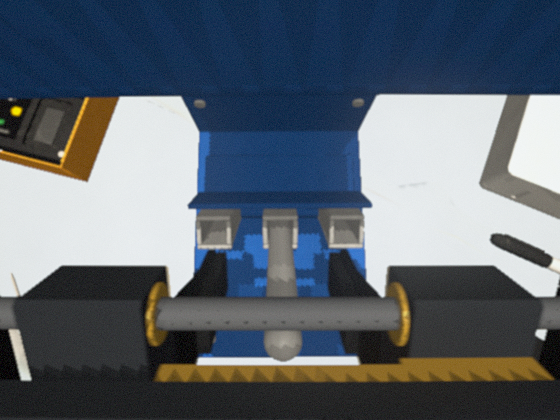

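The bar (column 281) lies between the fingers, its tip near (282,350). Small correction, then close.

Emit:
carry_out:
  rows: [-0.13,0.06,0.03,0,0,0,25,0,0,0,0,0,0,20,0,0,0,0,0,0,10,0,0,0,0,0,0,10,0,0,0,0,0,0,10,0,0,0,0,0,0,10,0,0,0,0,0,0,10]
  grip_force: 25

```text
clock: 4.5
tool_pos: [0.5397, 0.3393, 0.1301]
ee_rot: [0.945, 0.219, 0.235, -0.055]
force: [-0.9, 0.6, 2.2]
grip_width: 0.0134
grip_force: 25.0
```

Emit:
carry_out:
  rows: [0,0,-0.15,0,0,0,10,0,0,-0.3,0,0,0,10,0,0,-0.4,0,0,0,10,0,0,-0.4,0,0,0,10,0,0,-0.4,0,0,0,10,0,0,-0.4,0,0,0,10,0,0,-0.4,0,0,0,10,0,0,0,0,0,0,10]
  grip_force: 25

```text
clock: 5.17
tool_pos: [0.498, 0.3191, 0.2189]
ee_rot: [0.945, 0.219, 0.237, -0.055]
force: [0.1, 0.6, -1.7]
grip_width: 0.0134
grip_force: 25.0
```

Run:
```python
from h import *
import pickle
st()
o=readout.get_obs();M=R.from_quat(o["ee_rot"]).as_matrix()
foot=o["tool_pos"]+M[:,2]*.127;print("foot pred",foot)
c=cam("scene");t=cam("top")
im=np.zeros((420,800,3),np.uint8)
im[:,:400]=cv2.resize(c["pixels"][190:400,110:310],None,fx=2,fy=2);im[:,400:]=cv2.resize(t["pixels"][90:300,60:260],None,fx=2,fy=2)
cv2.imwrite("pics/d1.png",im[:,:,::-1])
print(proj(c,foot),proj(t,foot))
# target: foot at mat x centre, tool tilt same, foot 15mm above mat
f=np.array([.545,.115,.02]);plan(f-M[:,2]*.127,R.from_quat(o["ee_rot"]))
```

```text
clock 5.1667
tool_pos [0.498  0.3191 0.2189]
ee_rot [ 0.945   0.219   0.2368 -0.0547]
joint_pos [-0.1273  0.2169 -0.6461  2.0745  0.5864  0.4804 -2.3145]
force [ 0.1306  0.6344 -1.6689]
wrist_torque [-0.2726  0.6043  0.0358]
grip_width 0.0134
grip_force 24.9955
foot pred [0.55178601 0.34538716 0.10684867]
(np.float64(186.58137196697695), np.float64(301.47513576641506)) (np.float64(135.40226161548745), np.float64(177.68854289784593))
shift mm [-134.3  203.1   24.4] units [-3.36  5.08  0.61]  rot deg [ 0.   0.2 -0. ] units [ 0.01  0.03 -0.01]
```

View pics/d1.png

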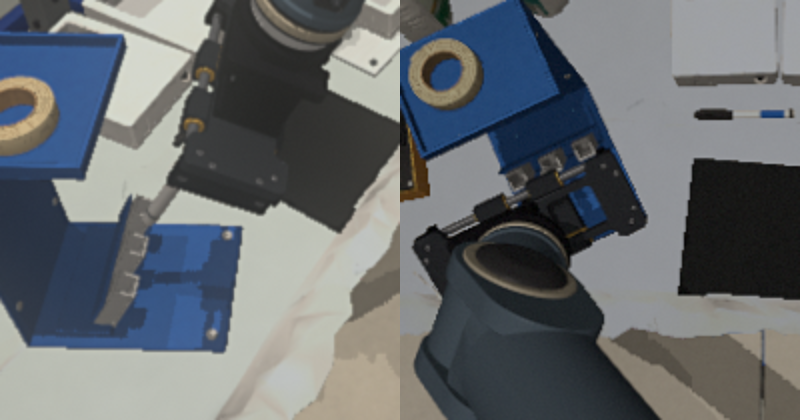

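The bar is held in line with the fingers, its foot clear of the sleeves (scene crop (150,215)). Moving over the mat.

Emit:
carry_out:
  rows: [-0.1,0.6,0,0,0,0,10,-0.2,0.8,0,0,0,0,10,-0.3,0.8,0,0,0,0,10,-0.4,0.8,0,0,0,0,10,-0.4,0.8,0.1,0,0,0,10,-0.4,0.6,0.2,0,0,0,10,-0.4,0.2,0.3,0,0,0,10,-0.2,0,0.3,0,0,0,10,0,0,0.2,0,0,0,10,0,0,0,0,0,0,10]
  grip_force: 25

```text
clock: 6.1
tool_pos: [0.5203, 0.1246, 0.1295]
ee_rot: [0.946, 0.219, 0.233, -0.055]
force: [-0.8, 0.3, -1.9]
grip_width: 0.0129
grip_force: 25.0
```

```bash
cat >> h.py <<'E'
def arc(foot,yaw,L,ths,pitch,P0=None):
    """hand poses: foot ball centre fixed, bar elevation th, tool pitch (tips forward +)"""
    o=readout.get_obs();R0=R.from_quat(o["ee_rot"]);P=np.array(o["tool_pos"]);u=np.array([np.cos(yaw),np.sin(yaw),0]);z=np.array([0,0,1.])
    y=np.array([np.sin(yaw),-np.cos(yaw),0])
    for th,p in zip(np.radians(ths),np.radians(pitch)):
        zt=np.sin(p)*u-np.cos(p)*z; Rt=R.from_matrix(np.c_[np.cross(y,zt),y,zt])
        G=foot-L*np.cos(th)*u+L*np.sin(th)*z; T=G+.008*zt
        d=R0.inv().apply(T-P)/.04; rv=np.degrees((R0.inv()*Rt).as_rotvec())/6
        print(np.degrees([th,p]).round(),d.round(2),rv.round(2),"TCP",T.round(3)); P=T;R0=Rt
E
python3 - <<'E'
from h import *
st();o=readout.get_obs();M=R.from_quat(o["ee_rot"]).as_matrix()
f=o["tool_pos"]+M[:,2]*.127;print("foot tip",f)
yaw=np.arctan2(M[1,0],M[0,0]);pit=np.degrees(np.arcsin(np.hypot(*M[:2,2])));print(np.degrees(yaw),pit)
fc=o["tool_pos"]+M[:,2]*.120;fc[2]=.0105
th=[90-pit,58,54,50,46,42,38,34,30,26,22,18,14,10]
arc(fc,yaw,.128,th,[pit,26,24,22,19,16,13,10,7,4,1,-3,-7,-10])
E
```

```text
clock 6.1
tool_pos [0.5203 0.1246 0.1295]
ee_rot [ 0.9461  0.2187  0.2326 -0.0552]
joint_pos [ 0.4048  0.3161 -0.765   2.2589  0.6806  0.2144 -2.0344]
force [-0.7898  0.2535 -1.8972]
wrist_torque [-0.3113  0.6315  0.0085]
grip_width 0.0129
grip_force 24.9962
foot tip [0.57315328 0.15075951 0.01703109]
25.991113429751366 27.658014125449306
[62. 28.] [-0.15 -0.01  0.28] [-0.03  0.   -0.  ] TCP [0.52  0.125 0.117]
[58. 26.] [-0.25 -0.    0.01] [ 0.   -0.28  0.  ] TCP [0.512 0.121 0.112]
[54. 24.] [-0.23  0.    0.03] [ 0.   -0.33  0.  ] TCP [0.506 0.118 0.107]
[50. 22.] [-0.22  0.    0.05] [-0.   -0.33  0.  ] TCP [0.499 0.115 0.101]
[46. 19.] [-0.22  0.    0.08] [ 0.  -0.5  0. ] TCP [0.493 0.111 0.095]
[42. 16.] [-0.21 -0.    0.1 ] [ 0.  -0.5 -0. ] TCP [0.487 0.109 0.088]
[38. 13.] [-0.2   0.    0.12] [ 0.  -0.5  0. ] TCP [0.481 0.106 0.082]
[34. 10.] [-0.18 -0.    0.15] [ 0.  -0.5  0. ] TCP [0.476 0.103 0.074]
[30.  7.] [-0.16 -0.    0.17] [-0.  -0.5  0. ] TCP [0.471 0.101 0.067]
[26.  4.] [-0.14  0.    0.18] [ 0.  -0.5  0. ] TCP [0.467 0.099 0.059]
[22.  1.] [-0.12  0.    0.2 ] [-0.  -0.5 -0. ] TCP [0.464 0.097 0.05 ]
[18. -3.] [-0.09 -0.    0.21] [ 0.   -0.67  0.  ] TCP [0.46  0.096 0.042]
[14. -7.] [-0.06  0.    0.22] [-0.   -0.67  0.  ] TCP [0.458 0.094 0.034]
[ 10. -10.] [-0.03 -0.    0.22] [-0.  -0.5 -0. ] TCP [0.456 0.093 0.025]
```

Emit:
carry_out:
  rows: [-0.15,0,0.24,0,0,0,10,0,0,0.1,0,0,0,10,-0.25,0,0.03,0,-0.28,0,10,-0.23,0,0.03,0,-0.33,0,10,-0.22,0,0.05,0,-0.33,0,10,-0.22,0,0.08,0,-0.5,0,10]
  grip_force: 12

```text
clock: 6.6
tool_pos: [0.4957, 0.1133, 0.0966]
ee_rot: [0.96, 0.223, 0.163, -0.038]
force: [1.6, 0.4, 1.2]
grip_width: 0.0135
grip_force: 12.0
```

Run:
```python
from h import *
st()
c=cam("scene");t=cam("wrist")
im=np.zeros((420,800,3),np.uint8)
im[:,:400]=cv2.resize(c["pixels"][150:360,200:400],None,fx=2,fy=2);im[:,400:]=cv2.resize(t["pixels"],(400,420))
cv2.imwrite("pics/d2.png",im[:,:,::-1])
```

```text
clock 6.6
tool_pos [0.4957 0.1133 0.0966]
ee_rot [ 0.9603  0.223   0.1631 -0.0381]
joint_pos [ 0.4917  0.4175 -0.9065  2.2398  0.7913  0.3957 -2.1316]
force [1.6142 0.372  1.1668]
wrist_torque [-0.0871 -0.1471 -0.0575]
grip_width 0.0135
grip_force 11.9992
```

View pics/d2.png

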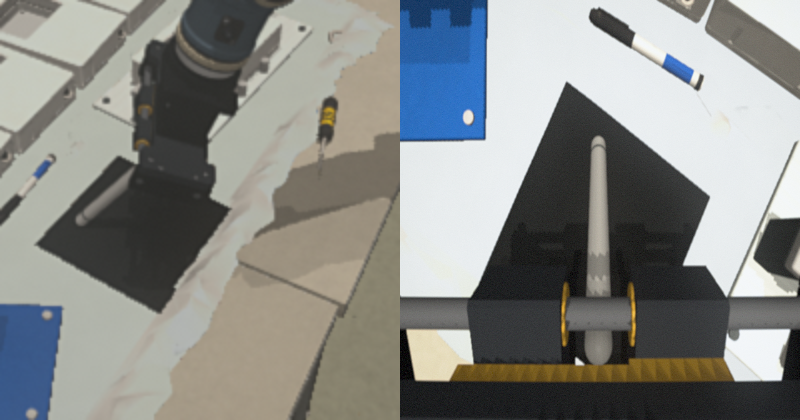

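The bar is swinging with its foot fixed on the mat (scene crop (82,222), wrist crop (597,140)). Continuing the arc.

Emit:
carry_out:
  rows: [-0.21,0,0.1,0,-0.5,0,10,-0.2,0,0.12,0,-0.5,0,10,-0.18,0,0.15,0,-0.5,0,10,-0.16,0,0.17,0,-0.5,0,10,-0.14,0,0.18,0,-0.5,0,10,-0.12,0,0.2,0,-0.5,0,10,-0.09,0,0.21,0,-0.67,0,10,-0.06,0,0.21,0,-0.67,0,10,-0.03,0,0.18,0,-0.5,0,10,0,0,0,0,0,0,10,0,0,0,0,0,0,10]
  grip_force: 12

```text
clock: 7.62
tool_pos: [0.4593, 0.0954, 0.0268]
ee_rot: [0.971, 0.225, -0.082, 0.018]
force: [0.2, 0.6, -0.5]
grip_width: 0.0134
grip_force: 12.0
```

```bash
cat >> h.py <<'E'
def barpts(c):
    """bright grey bar pixels in wrist image above the linkage: centroid per row"""
    p=c["pixels"].astype(int);return p
E
python3 - <<'E'
from h import *
import pickle
st();o=readout.get_obs();M=R.from_quat(o["ee_rot"]).as_matrix()
print("tilt x",np.degrees(np.arcsin(M[2,0])))
c=cam("scene");t=cam("wrist");pickle.dump((c,t,o),open("d3.pkl","wb"))
im=np.zeros((420,800,3),np.uint8)
im[:,:300]=cv2.resize(c["pixels"][190:330,200:300],None,fx=3,fy=3);im[:375,300:]=cv2.resize(t["pixels"],(500,375))
cv2.imwrite("pics/d3.png",im[:,:,::-1])
E
```

```text
clock 7.6167
tool_pos [0.4593 0.0954 0.0268]
ee_rot [ 0.9707  0.225  -0.0822  0.0185]
joint_pos [ 0.343   0.6834 -0.8647  2.038   0.649   0.922  -2.0328]
force [ 0.2226  0.5606 -0.4874]
wrist_torque [ 0.2263 -0.2601 -0.0266]
grip_width 0.0134
grip_force 12.0052
tilt x -9.67021765178616
```

View pics/d3.png

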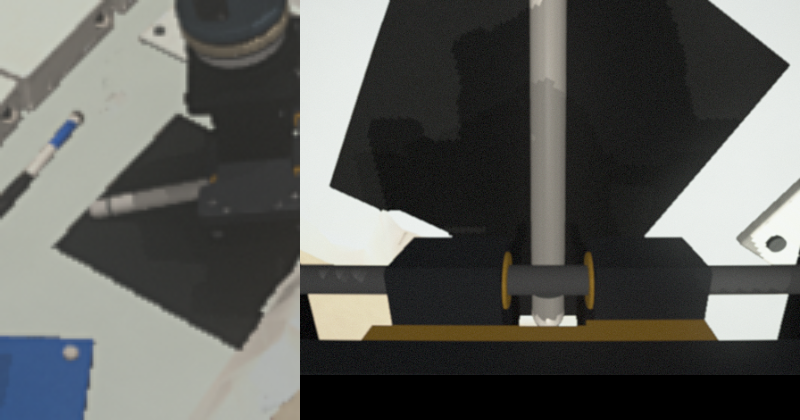

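The bar now lies across the fingers, foot at scene crop (98,207), near 90° to them. Firm grip, lift, level, and go look at the nuts.

Emit:
carry_out:
  rows: [0,0,0,0,0,0,10,0,0,0,0,0,0,10,0,0,-0.3,0,0,0,10,0,0,-0.5,0,0.4,0,10,0,0,-0.6,0,0.4,0,10,0,0,-0.6,0,0.4,0,10,0,0,-0.6,0,0.5,0,10,-0.3,0.6,-0.6,0,0,0,10,-0.3,0.6,-0.6,0,0,0,10,-0.3,0.7,-0.6,0,0,0,10,-0.3,0.7,-0.6,0,0,0,10,-0.3,0.7,-0.4,0,0,0,10,-0.3,0.7,-0.4,0,0,0,10,-0.2,0.7,0,0,0,0,10,-0.2,0.5,0,0,0,0,10,0,0,0,0,0,0,10]
  grip_force: 55

```text
clock: 9.05
tool_pos: [0.4804, -0.1321, 0.2582]
ee_rot: [0.975, 0.221, 0.003, 0.0]
force: [-0.5, -0.8, -1.9]
grip_width: 0.0124
grip_force: 55.1
```

Run:
```python
from h import *
import pickle
st();c=cam("wrist");pickle.dump(c,open("n1.pkl","wb"));save(c,"pics/n1.png")
for q in([.573,-.055,.1],[.544,-.295,.1]):print(proj(c,q))
```

```text
clock 9.05
tool_pos [ 0.4804 -0.1321  0.2582]
ee_rot [9.752e-01 2.212e-01 3.300e-03 4.000e-04]
joint_pos [ 1.1248  0.348  -1.152   1.8719  0.3492  1.1404 -1.2771]
force [-0.5379 -0.7762 -1.8674]
wrist_torque [-1.232e-01  9.820e-02  1.000e-04]
grip_width 0.0124
grip_force 55.1354
(np.float64(237.51477160195412), np.float64(52.426099197347725))
(np.float64(471.86402023942094), np.float64(210.79887646990855))
```

View pics/n1.png

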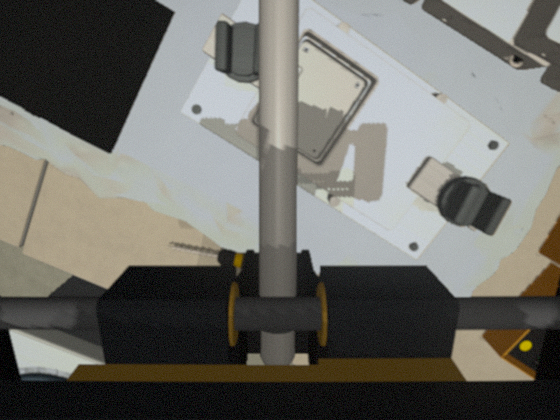

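Emit:
carry_out:
  rows: [0,0.6,0,0,0,0,10,0,0.6,0,0,0,0,10,0,0.6,0,0,0,0,10,0,0,0,0,0,0,10]

```text
clock: 9.43
tool_pos: [0.5135, -0.1949, 0.2579]
ee_rot: [0.975, 0.223, 0.004, -0.0]
force: [0.2, -1.2, -1.7]
grip_width: 0.0125
grip_force: 55.1
```

Run:
```python
from h import *
import pickle
st();c=cam("wrist");pickle.dump(c,open("n2.pkl","wb"))
c1=pickle.load(open("n1.pkl","rb"))
im=np.zeros((600,800,3),np.uint8)
for k,cc in enumerate((c1,c)):
  for j,q in enumerate(([.573,-.055,.1],[.544,-.295,.1])):
    u,v=[int(round(t)) for t in proj(cc,q)];u0=min(max(u-50,0),460);v0=min(max(v-38,0),344)
    im[k*300:k*300+300,j*400:j*400+400]=cv2.resize(cc["pixels"][v0:v0+75,u0:u0+100],(400,300),interpolation=cv2.INTER_CUBIC);print(k,j,u0,v0)
cv2.imwrite("pics/n2.png",im[:,:,::-1])
```

```text
clock 9.4333
tool_pos [ 0.5135 -0.1949  0.2579]
ee_rot [ 9.748e-01  2.231e-01  4.100e-03 -2.000e-04]
joint_pos [ 1.1162  0.4401 -1.0943  1.7666  0.4177  1.1862 -1.2188]
force [ 0.1555 -1.1534 -1.6641]
wrist_torque [-0.1301  0.1283  0.0484]
grip_width 0.0125
grip_force 55.1348
0 0 188 14
0 1 422 173
1 0 99 18
1 1 342 177
```

View pics/n2.png

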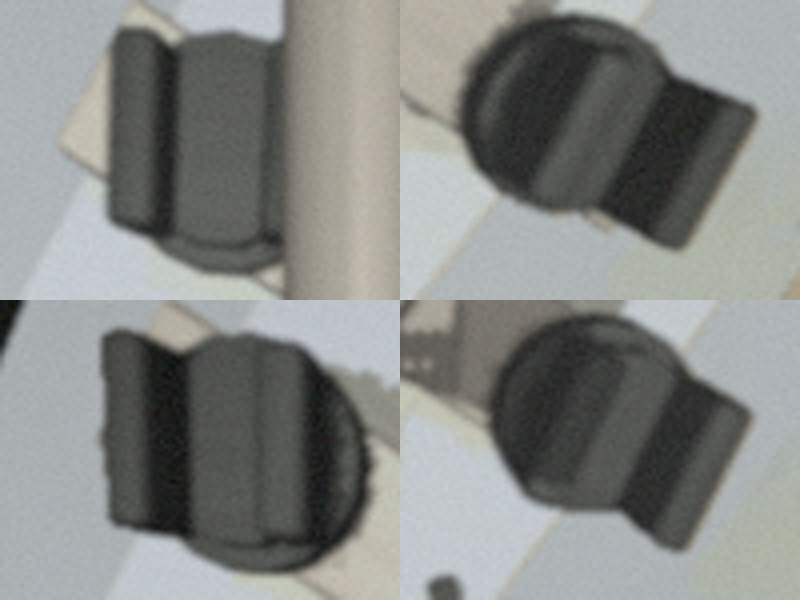

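In the crops the left nut's slot floor edge (left side) is at (178,137) and (190,442), with the slot vertical in the image. The right nut's floor edge (right side) is at (638,142) and (652,437), with the slot leaning about 25° to the right.

Run:
```python
from h import *
import pickle
c1=pickle.load(open("n1.pkl","rb"));c2=pickle.load(open("n2.pkl","rb"))
og={(0,0):(188,14),(0,1):(422,173),(1,0):(99,18),(1,1):(342,177)}
def px(k,j,x,y): return og[k,j][0]+(x-400*j)/4, og[k,j][1]+(y-300*k)/4
C=(c1,c2)
for j,E in enumerate(([[(178,40),(178,236)],[(190,345),(190,536)]],[[(672,75),(605,210)],[(682,370),(622,505)]])):
    pts=[]
    for m in(0,1):
        p,e=tri([ray(C[k],*px(k,j,*E[k][m])) for k in(0,1)]);print(j,m,p.round(4),np.round(e,4));pts.append(p)
    for k in(0,1):
        f=[onz(C[k],*px(k,j,*q),.088) for q in E[k]];d=f[0]-f[1];yw=np.arctan2(d[1],d[0])
        n=np.array([np.sin(yw),-np.cos(yw)])*(1 if j==0 else -1)
        print("nut",j,"view",k,"yaw",np.degrees(yw).round(1),"len",np.linalg.norm(d).round(4),"centre",((f[0]+f[1])[:2]/2+n*.00825).round(4))
o=readout.get_obs();M=R.from_quat(o["ee_rot"]).as_matrix();print("tool yaw",np.degrees(np.arctan2(M[1,0],M[0,0])),M[:,0].round(4))
# bar in wrist view: bar direction
p=C[1]["pixels"].astype(int)
for v in(10,60,120,180,230):print(v,p[v,250:310,0].tolist()[::3])
```

```text
0 0 [ 0.5915 -0.0407  0.0851] [0.0004 0.0004]
0 1 [ 0.5574 -0.0568  0.0941] [0.0001 0.0001]
nut 0 view 0 yaw 23.7 len 0.0371 centre [ 0.5779 -0.056 ]
nut 0 view 1 yaw 20.4 len 0.0366 centre [ 0.5768 -0.0562]
1 0 [ 0.5665 -0.3072  0.0879] [0.0005 0.0005]
1 1 [ 0.5328 -0.3116  0.0879] [0.0005 0.0005]
nut 1 view 0 yaw 7.5 len 0.034 centre [ 0.5481 -0.3014]
nut 1 view 1 yaw 7.4 len 0.034 centre [ 0.5491 -0.3008]
tool yaw 25.93255282436138 [0.8993 0.4373 0.0078]
10 [176, 163, 169, 118, 135, 141, 154, 159, 163, 177, 174, 177, 167, 160, 144, 120, 137, 168, 172, 169]
60 [195, 193, 174, 116, 137, 149, 159, 163, 172, 181, 185, 176, 168, 157, 146, 125, 142, 184, 192, 196]
120 [128, 128, 110, 103, 134, 148, 159, 166, 175, 196, 193, 184, 168, 160, 147, 118, 132, 156, 157, 154]
180 [125, 123, 121, 100, 93, 105, 110, 111, 118, 133, 131, 120, 120, 118, 100, 93, 118, 122, 125, 129]
230 [176, 171, 175, 109, 99, 104, 110, 116, 118, 133, 128, 122, 116, 109, 103, 85, 175, 176, 186, 198]
```

Run:
```python
from h import *
import pickle
c=pickle.load(open("n2.pkl","rb"));T=np.array(c["T_tool_cam"])
g=cv2.GaussianBlur(c["pixels"],(1,5),0).astype(float).mean(2)
def edge(r,s):
    e=abs(np.gradient(r)); i=int(np.argmax(e)); w=e[max(i-2,0):i+3]; return s+max(i-2,0)+(w*np.arange(len(w))).sum()/w.sum()
c2=dict(c);c2["Rcw"]=T[:3,:3];c2["o"]=T[:3,3]
for v in(5,20,40,60,200,215,230,245):
    a=edge(g[v,250:268],250);b=edge(g[v,288:306],288)
    _,d1=ray(c2,a,v);_,d2=ray(c2,b,v)
    ang=np.arccos(d1@d2); D=.007/np.sin(ang/2); d=(d1+d2);d/=np.linalg.norm(d)
    print(v,round(a,1),round(b,1),(c2["o"]+D*d).round(4))
s=cam("scene");save(s,"pics/s5.png");pickle.dump(s,open("s5.pkl","wb"))
o=readout.get_obs();M=R.from_quat(o["ee_rot"])
for dr in(0,10,15):
    r=np.radians(dr);f=np.array([.128*np.cos(r),0,-.008+.128*np.sin(r)])
    print(dr,proj(s,o["tool_pos"]+M.apply(f)))
u,v=[int(x) for x in proj(s,o["tool_pos"]+M.apply([.128,0,0]))]
cv2.imwrite("pics/s5c.png",cv2.resize(s["pixels"][v-50:v+50,u-60:u+60],None,fx=5,fy=5)[:,:,::-1]);print(u-60,v-50)
```

```text
5 258.7 298.1 [ 0.1115  0.0018 -0.0063]
20 258.2 298.2 [ 0.1059  0.0018 -0.01  ]
40 258.2 298.0 [ 0.0992  0.0017 -0.0113]
60 257.6 298.2 [ 0.0922  0.0017 -0.0155]
200 257.7 297.4 [ 0.045   0.0016 -0.0261]
215 258.7 297.5 [ 0.0391  0.0018 -0.0251]
230 258.6 296.2 [ 0.0325  0.0015 -0.0227]
245 258.7 296.1 [ 0.0269  0.0015 -0.0236]
0 (np.float64(274.8982441288444), np.float64(98.83429479030788))
10 (np.float64(275.7809808316902), np.float64(107.24076948124055))
15 (np.float64(276.80551092804103), np.float64(111.28365882100601))
214 51
```

View pics/s5c.png

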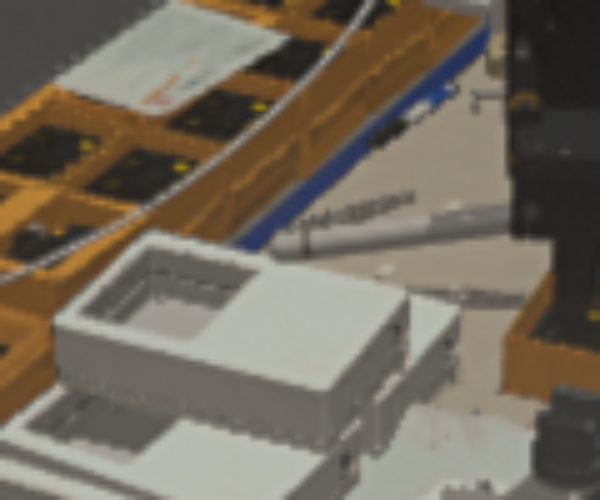

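The scene crop shows the foot at (280,245) and the bar level within about 1°. That was my last picture; from here I work on numbers and forces only. Hovering over the left nut.

Emit:
carry_out:
  rows: [0.12,-0.45,0.2,0,0,0,10,0.12,-0.45,0.4,0,0,0,10,0.12,-0.45,0.5,0,0,0,10,0.12,-0.45,0.5,0,0,0,10,0.12,-0.45,0.5,0,0,0,10,0.12,-0.37,0.5,0,0,0,10,0,0,0.5,0,0,0.35,10,0,0,0.17,0,0,0.3,10,0,0,0,0,0,0,10]
  grip_force: 55

```text
clock: 10.28
tool_pos: [0.491, -0.0815, 0.1262]
ee_rot: [0.981, 0.194, 0.002, -0.001]
force: [-0.0, 0.9, -0.5]
grip_width: 0.0125
grip_force: 55.1
```

```bash
cat >> h.py <<'E'
def tonut(n,yaw,z,r=.09):
    yaw=np.radians(yaw);u=np.array([np.cos(yaw),np.sin(yaw),0]);y=np.array([np.sin(yaw),-np.cos(yaw),0])
    plan(np.array([n[0],n[1],z])-r*u,R.from_matrix(np.c_[u,y,[0,0,-1]]))
E
python3 - <<'E'
from h import *
st();tonut((.577,-.0545),22,.087)
E
```

```text
clock 10.2833
tool_pos [ 0.491  -0.0815  0.1262]
ee_rot [ 0.981   0.194   0.002  -0.0015]
joint_pos [ 0.8612  0.5015 -0.9946  2.0186  0.5346  0.9029 -1.6021]
force [-0.0258  0.9473 -0.507 ]
wrist_torque [-0.0763  0.078   0.0038]
grip_width 0.0125
grip_force 55.1285
shift mm [-0.4  7.3 39.2] units [-0.01  0.18  0.98]  rot deg [-0.1 -0.3  0.4] units [-0.02 -0.04  0.06]
```

Emit:
carry_out:
  rows: [0,0.18,0,0,0,0.05,10,0,0,0.2,0,0,0,10,0,0,0.2,0,0,0,10,0,0,0,0,0,0,10]

```text
clock: 10.62
tool_pos: [0.4951, -0.0906, 0.1101]
ee_rot: [0.982, 0.189, 0.003, -0.001]
force: [-0.4, -0.4, -0.9]
grip_width: 0.0126
grip_force: 55.1
```

Run:
```python
from h import *
st();tonut((.577,-.0545),22,.087)
```

```text
clock 10.6167
tool_pos [ 0.4951 -0.0906  0.1101]
ee_rot [ 0.9819  0.1895  0.0028 -0.0013]
joint_pos [ 0.8507  0.5288 -0.9667  2.0212  0.5652  0.8783 -1.6177]
force [-0.3825 -0.4018 -0.9085]
wrist_torque [-0.0327  0.0879  0.0573]
grip_width 0.0126
grip_force 55.1316
shift mm [-0.7 -2.8 23.1] units [-0.02 -0.07  0.58]  rot deg [-0.1 -0.3 -0.2] units [-0.01 -0.06 -0.03]
```

Emit:
carry_out:
  rows: [0,-0.07,0,0,0,0,10,0,0,0.15,0,0,0,10,0,0,0.15,0,0,0,10,0,0,0,0,0,0,10]

```text
clock: 10.95
tool_pos: [0.4943, -0.0876, 0.0981]
ee_rot: [0.982, 0.19, 0.003, -0.001]
force: [-0.4, -0.7, -1.5]
grip_width: 0.0125
grip_force: 55.1
```

Run:
```python
from h import *
st();tonut((.577,-.0545),22,.087)
```

```text
clock 10.95
tool_pos [ 0.4943 -0.0876  0.0981]
ee_rot [ 0.9818  0.1898  0.0028 -0.0012]
joint_pos [ 0.8317  0.5428 -0.9507  2.0337  0.5856  0.8559 -1.6406]
force [-0.405  -0.688  -1.5294]
wrist_torque [-0.0389  0.1163 -0.0086]
grip_width 0.0125
grip_force 55.1307
shift mm [-1.   0.3 11.1] units [-0.02  0.01  0.28]  rot deg [-0.1 -0.3 -0.1] units [-0.01 -0.06 -0.02]
```

Emit:
carry_out:
  rows: [0,0,0.12,0,0,0,10,0,0,0.1,0,0,0,10,0,-0.12,0,0,0,0.5,10,0,-0.12,0,0,0,0.5,10,0,0,0,0,0,0,10]

```text
clock: 11.37
tool_pos: [0.4915, -0.0782, 0.0902]
ee_rot: [0.99, 0.138, 0.003, -0.001]
force: [0.6, -0.1, -1.0]
grip_width: 0.0126
grip_force: 55.2
```

Run:
```python
from h import *
st();tonut((.577,-.0545),16,.087)
```

```text
clock 11.3667
tool_pos [ 0.4915 -0.0782  0.0902]
ee_rot [ 0.9904  0.138   0.0034 -0.001 ]
joint_pos [ 0.7911  0.5356 -0.9162  2.051   0.5795  0.8257 -1.7597]
force [ 0.5616 -0.1343 -1.0328]
wrist_torque [-0.1877  0.115  -0.065 ]
grip_width 0.0126
grip_force 55.1818
shift mm [-1.3  0.8  3.2] units [-0.03  0.02  0.08]  rot deg [-0.1 -0.4 -0.1] units [-0.01 -0.07 -0.02]
```

Emit:
carry_out:
  rows: [0,-0.12,0,0,0,0.5,10,0,-0.12,0,0,0,0.5,10,0,0,0,0,0,0,10,0,0,0,0,0,0,10]

```text
clock: 11.7
tool_pos: [0.4898, -0.071, 0.0904]
ee_rot: [0.996, 0.086, 0.004, -0.0]
force: [1.1, -5.9, -2.4]
grip_width: 0.0126
grip_force: 55.2
```

Run:
```python
from h import *
st();tonut((.577,-.0545),10,.087)
```

```text
clock 11.7
tool_pos [ 0.4898 -0.071   0.0904]
ee_rot [ 9.963e-01  8.640e-02  3.600e-03 -1.000e-04]
joint_pos [ 0.7612  0.5202 -0.8918  2.0585  0.5609  0.813  -1.8628]
force [ 1.0823 -5.8804 -2.441 ]
wrist_torque [-0.925  -0.0812  0.0385]
grip_width 0.0126
grip_force 55.1562
shift mm [-1.2 -1.1  3.4] units [-0.03 -0.03  0.08]  rot deg [ 0.  -0.4 -0.1] units [ 0.   -0.07 -0.01]
```

Emit:
carry_out:
  rows: [0,-0.12,0,0,0,0.4,10,0,0,0,0,0,0,10,0,0,0,0,0,0,10]

```text
clock: 11.95
tool_pos: [0.4893, -0.0686, 0.0903]
ee_rot: [0.998, 0.065, 0.004, 0.001]
force: [2.2, -10.3, -3.3]
grip_width: 0.0122
grip_force: 55.4
```

Run:
```python
from h import *
st();tonut((.577,-.0545),7,.087)
```

```text
clock 11.95
tool_pos [ 0.4893 -0.0686  0.0903]
ee_rot [0.9979 0.065  0.0037 0.0012]
joint_pos [ 0.7475  0.5142 -0.8806  2.061   0.5555  0.8087 -1.9069]
force [  2.1795 -10.3279  -3.2811]
wrist_torque [-1.8286 -0.3497  0.3335]
grip_width 0.0122
grip_force 55.364
shift mm [-1.3 -3.4  3.3] units [-0.03 -0.08  0.08]  rot deg [ 0.2 -0.4  0.5] units [ 0.03 -0.07  0.08]
```

The left nut holds at 0.9 N m, so it is tight. Backing off, lifting and moving to the right nut.

Emit:
carry_out:
  rows: [0,0.12,0,0,0,-0.4,10,0,0.12,0,0,0,-0.5,10,0,0.12,0,0,0,-0.5,10,0,0,-0.2,0,0,0,10,0,0,-0.3,0,0,0,10,0,0,-0.4,0,0,0,10,0,0,-0.4,0,0,0,10,-0.3,0.6,0,0,0,0,10,-0.35,0.8,0,0,0,0,10,-0.35,0.8,0,0,0,0,10,-0.35,0.8,0,0,0,0,10,-0.35,0.8,0,0,0,0,10,-0.35,0.8,0,0,0,0,10,-0.35,0.6,0,0,0,0,10,0,0.17,0,0,0,0.5,10,0,0,0,0,0,0.5,10,0,0,0,0,0,0.4,10,0,0,0,0,0,0,10,0,0,0,0,0,0,10]

```text
clock: 13.53
tool_pos: [0.4577, -0.3112, 0.1425]
ee_rot: [0.998, 0.066, 0.004, -0.001]
force: [0.3, -0.0, -2.5]
grip_width: 0.0124
grip_force: 55.1
```

Run:
```python
from h import *
st();tonut((.548,-.2995),7.5,.127)
```

```text
clock 13.5333
tool_pos [ 0.4577 -0.3112  0.1425]
ee_rot [ 0.9978  0.0659  0.0041 -0.0012]
joint_pos [ 1.2054  0.5315 -0.9072  1.8854  0.5003  0.9642 -1.3669]
force [ 0.3026 -0.0141 -2.5321]
wrist_torque [ 0.0188  0.1065 -0.0057]
grip_width 0.0124
grip_force 55.1301
shift mm [ 0.9  0.2 15.5] units [0.02 0.01 0.39]  rot deg [-0.1 -0.5  0.1] units [-0.02 -0.08  0.01]
```

Well placed. Descend into the fork, checking the force just inside the lugs.

Emit:
carry_out:
  rows: [0,0,0.4,0,0,0,10,0,0,0.3,0,0,0,10,0,0,0.2,0,0,0,10,0,0,0.15,0,0,0,10,0,0,0,0,0,0,10]

```text
clock: 13.95
tool_pos: [0.4567, -0.311, 0.098]
ee_rot: [0.998, 0.065, 0.003, -0.002]
force: [-0.1, 0.4, -2.3]
grip_width: 0.0123
grip_force: 55.1
```

Run:
```python
from h import *
st();tonut((.548,-.2995),7.5,.087)
```

```text
clock 13.95
tool_pos [ 0.4567 -0.311   0.098 ]
ee_rot [ 0.9979  0.0654  0.0025 -0.0024]
joint_pos [ 1.1675  0.5856 -0.8609  1.9205  0.5597  0.8923 -1.4159]
force [-0.1318  0.4449 -2.2827]
wrist_torque [-0.004   0.1716 -0.0285]
grip_width 0.0123
grip_force 55.1295
shift mm [ 2.   0.5 11.1] units [0.05 0.01 0.28]  rot deg [-0.2 -0.3  0. ] units [-0.04 -0.05  0.  ]
```

Inside the lugs. Down, then start the turn.

Emit:
carry_out:
  rows: [0.04,0,0.12,0,0,0,10,0,0,0.1,0,0,0,10,0,-0.12,0,0,0,0.5,10,0,-0.12,0,0,0,0.5,10,0,-0.12,0,0,0,0.5,10,0,-0.12,0,0,0,0.5,10,0,0,0,0,0,0,10]

```text
clock: 14.53
tool_pos: [0.4586, -0.2911, 0.091]
ee_rot: [0.999, -0.039, 0.004, -0.002]
force: [0.1, -0.1, -2.0]
grip_width: 0.0126
grip_force: 55.2
```

Run:
```python
from h import *
st();tonut((.548,-.2995),-4.5,.088)
```

```text
clock 14.5333
tool_pos [ 0.4586 -0.2911  0.091 ]
ee_rot [ 0.9992 -0.039   0.0037 -0.0017]
joint_pos [ 1.1039  0.5614 -0.8076  1.9509  0.5305  0.8481 -1.6369]
force [ 0.1082 -0.1161 -2.0186]
wrist_torque [0.0808 0.0733 0.0864]
grip_width 0.0126
grip_force 55.1534
shift mm [-0.2  1.3  3. ] units [-0.01  0.03  0.08]  rot deg [-0.2 -0.4  0. ] units [-0.03 -0.07  0.01]
```

Emit:
carry_out:
  rows: [0,-0.12,0,0,0,0.5,10,0,-0.12,0,0,0,0.5,10,0,-0.12,0,0,0,0.5,10,0,-0.12,0,0,0,0.5,10,0,-0.12,0,0,0,0.5,10,0,-0.12,0,0,0,0.5,10,0,-0.12,0,0,0,0.5,10,0,0,0,0,0,0,10,0,0,0,0,0,0,10]

```text
clock: 15.28
tool_pos: [0.4666, -0.2601, 0.0911]
ee_rot: [0.976, -0.22, 0.004, -0.002]
force: [1.8, -0.5, -1.7]
grip_width: 0.0124
grip_force: 55.2
```

Run:
```python
from h import *
st();tonut((.548,-.2995),-25.5,.088)
```

```text
clock 15.2833
tool_pos [ 0.4666 -0.2601  0.0911]
ee_rot [ 0.9756 -0.2197  0.0038 -0.0022]
joint_pos [ 0.9928  0.5191 -0.7241  1.9752  0.4631  0.8102 -2.0049]
force [ 1.8498 -0.4811 -1.6651]
wrist_torque [ 0.0139 -0.1772  0.172 ]
grip_width 0.0124
grip_force 55.1727
shift mm [0.4 0.6 3.1] units [0.01 0.01 0.08]  rot deg [-0.3 -0.4  0.1] units [-0.06 -0.06  0.02]
```

Emit:
carry_out:
  rows: [0,-0.12,0,0,0,0.5,10,0,-0.12,0,0,0,0.5,10,0,-0.12,0,0,0,0.5,10,0,-0.12,0,0,0,0.5,10,0,0,0,0,0,0,10]

```text
clock: 15.7
tool_pos: [0.4766, -0.2436, 0.0913]
ee_rot: [0.947, -0.321, 0.004, -0.003]
force: [2.7, -2.2, -2.8]
grip_width: 0.0121
grip_force: 55.2
```

Run:
```python
from h import *
st();tonut((.548,-.2995),-37.5,.088)
```

```text
clock 15.7
tool_pos [ 0.4766 -0.2436  0.0913]
ee_rot [ 0.947  -0.3211  0.0038 -0.0026]
joint_pos [ 0.9199  0.5048 -0.6734  1.9752  0.4277  0.7976 -2.22  ]
force [ 2.7284 -2.1561 -2.8001]
wrist_torque [-0.1855 -0.3353  0.0888]
grip_width 0.0121
grip_force 55.1687
shift mm [0.7 0.9 3.3] units [0.02 0.02 0.08]  rot deg [-0.4 -0.3  0. ] units [-0.07 -0.05  0.01]
```

Emit:
carry_out:
  rows: [0,-0.12,0,0,0,0.5,10,0,-0.12,0,0,0,0.5,10,0,-0.12,0,0,0,0.5,10,0,0,0,0,0,0,10,0,0,0,0,0,0,10]

```text
clock: 16.12
tool_pos: [0.482, -0.2369, 0.0906]
ee_rot: [0.919, -0.394, 0.001, 0.001]
force: [-4.6, -8.7, 0.1]
grip_width: 0.0126
grip_force: 57.2
```

Run:
```python
from h import *
st();tonut((.548,-.2995),-46.5,.088)
```

```text
clock 16.1167
tool_pos [ 0.482  -0.2369  0.0906]
ee_rot [ 9.193e-01 -3.936e-01  1.200e-03  9.000e-04]
joint_pos [ 0.8671  0.4988 -0.6302  1.9702  0.408   0.7973 -2.3752]
force [-4.6219 -8.6531  0.1345]
wrist_torque [-1.513   0.7655  0.8833]
grip_width 0.0126
grip_force 57.1634
shift mm [ 0.8 -4.8  2.6] units [ 0.02 -0.12  0.07]  rot deg [ 0.  -0.2  0.1] units [ 0.01 -0.03  0.02]
```

The resistance is rising, so this is the stop. One more sideways push to confirm it is hard.

Emit:
carry_out:
  rows: [0,-0.12,0,0,0,0,10,0,-0.06,0,0,0,0,10,0,0,0,0,0,0,10,0,0,0,0,0,0,10]

```text
clock: 16.45
tool_pos: [0.483, -0.2355, 0.09]
ee_rot: [0.918, -0.395, -0.002, 0.004]
force: [-13.1, -14.3, 4.2]
grip_width: 0.0127
grip_force: 56.2
```

Run:
```python
from h import *
st();tonut((.548,-.2995),-46.5,.088)
```

```text
clock 16.45
tool_pos [ 0.483  -0.2355  0.09  ]
ee_rot [ 0.9185 -0.3954 -0.002   0.0042]
joint_pos [ 0.8559  0.5017 -0.6256  1.966   0.4122  0.806  -2.388 ]
force [-13.0735 -14.2919   4.2125]
wrist_torque [-2.5914  2.2535  0.6837]
grip_width 0.0127
grip_force 56.2064
shift mm [ 1.2 -3.1  2. ] units [ 0.03 -0.08  0.05]  rot deg [ 0.5  0.  -0.1] units [ 0.09  0.   -0.01]
```

Emit:
carry_out:
  rows: [0,0.14,0,0,0,0,10,0,0.14,0,0,0,0,10,0,0,0,0,0,0,10,0,0,0,0,0,0,10]

```text
clock: 16.78
tool_pos: [0.4813, -0.2378, 0.0911]
ee_rot: [0.919, -0.394, 0.003, -0.001]
force: [-0.1, -7.3, -3.5]
grip_width: 0.0123
grip_force: 58.0
```

Run:
```python
from h import *
st();tonut((.548,-.2995),-44,.088)
```

```text
clock 16.7833
tool_pos [ 0.4813 -0.2378  0.0911]
ee_rot [ 0.9192 -0.3937  0.003  -0.0012]
joint_pos [ 0.8744  0.4972 -0.6335  1.9726  0.4052  0.7925 -2.3696]
force [-0.0754 -7.28   -3.4975]
wrist_torque [-1.2382  0.0921  0.9702]
grip_width 0.0123
grip_force 57.9832
shift mm [ 0.7 -2.   3.1] units [ 0.02 -0.05  0.08]  rot deg [-0.3 -0.3 -2.4] units [-0.04 -0.04 -0.39]
```

Emit:
carry_out:
  rows: [0,0.04,0,0,0,-0.35,10,0,0,0,0,0,0,10,0,0,0,0,0,0,10]

```text
clock: 17.03
tool_pos: [0.4807, -0.2384, 0.0911]
ee_rot: [0.926, -0.377, 0.003, -0.002]
force: [0.4, -7.4, -3.7]
grip_width: 0.0126
grip_force: 56.4
```

Run:
```python
from h import *
st();tonut((.548,-.2995),-44,.088)
```

```text
clock 17.0333
tool_pos [ 0.4807 -0.2384  0.0911]
ee_rot [ 0.9262 -0.377   0.0032 -0.0016]
joint_pos [ 0.8836  0.4991 -0.6429  1.973   0.4105  0.7935 -2.3364]
force [ 0.4032 -7.3671 -3.6902]
wrist_torque [-1.032  -0.14    0.7207]
grip_width 0.0126
grip_force 56.4078
shift mm [ 0.8 -2.8  3.1] units [ 0.02 -0.07  0.08]  rot deg [-0.3 -0.3 -0.3] units [-0.05 -0.05 -0.05]
```

Emit:
carry_out:
  rows: [0.05,0.08,0,0,0,-0.15,10,0,0,0,0,0,0,10,0,0,0,0,0,0,10]

```text
clock: 17.28
tool_pos: [0.4799, -0.2395, 0.091]
ee_rot: [0.929, -0.37, 0.002, -0.003]
force: [0.2, -1.9, -1.9]
grip_width: 0.0123
grip_force: 56.3
```

Run:
```python
from h import *
st();tonut((.548,-.2995),-43,.088)
```

```text
clock 17.2833
tool_pos [ 0.4799 -0.2395  0.091 ]
ee_rot [ 0.929  -0.37    0.0024 -0.0029]
joint_pos [ 0.8912  0.5012 -0.6481  1.9722  0.4101  0.7954 -2.3178]
force [ 0.1962 -1.9444 -1.8911]
wrist_torque [-0.0034  0.013   0.6356]
grip_width 0.0123
grip_force 56.3227
shift mm [ 0.7 -2.6  3. ] units [ 0.02 -0.06  0.07]  rot deg [-0.4 -0.1 -0.4] units [-0.07 -0.02 -0.07]
```

Emit:
carry_out:
  rows: [0,0,0,0,0,-0.3,10,0,0,0,0,0,0,10,0,0,-0.1,0,0,0,10,0,0,-0.2,0,0,0,10,0,0,-0.3,0,0,0,10,0,0,-0.4,0,0,0,10,0,0,-0.5,0,0,0,10,0,0,-0.5,0,0,0,10,0,0,-0.5,0,0,0,10,0,0,0,0,0,0,10]

```text
clock: 18.12
tool_pos: [0.482, -0.2401, 0.1961]
ee_rot: [0.934, -0.356, 0.007, -0.002]
force: [0.5, 0.1, -0.9]
grip_width: 0.0126
grip_force: 55.0
```

Run:
```python
from h import *
import pickle
st();c=cam("wrist");pickle.dump(c,open("n3.pkl","wb"))
n=[.548,-.2995,.1];print(proj(c,n))
# nut dark pixels' orientation
u,v=proj(c,n);p=c["pixels"].astype(int)
o=readout.get_obs();M=R.from_quat(o["ee_rot"]).as_matrix()
print("yaw",np.degrees(np.arctan2(M[1,0],M[0,0])),"x tilt",np.degrees(np.arcsin(M[2,0])))
# bar droop: scene and scaled foot search by predicted pixels
s=cam("scene");pickle.dump(s,open("s6.pkl","wb"))
```

```text
clock 18.1167
tool_pos [ 0.482  -0.2401  0.1961]
ee_rot [ 0.9343 -0.3565  0.0068 -0.0024]
joint_pos [ 0.9733  0.3692 -0.7336  1.8781  0.2891  0.9889 -2.1841]
force [ 0.4652  0.0648 -0.9471]
wrist_torque [0.1519 0.0355 0.0478]
grip_width 0.0126
grip_force 55.0042
(np.float64(277.98146932538833), np.float64(89.11816251638415))
yaw -41.77456724675356 x tilt 0.4600848061048098
```

Emit:
carry_out:
  rows: [0,0,-0.3,0,0,-0.93,10,0,0,-0.3,0,0,-0.93,10,0,0,-0.3,0,0,-0.93,10,0,0,-0.3,0,0,-0.93,10,0,0,0,0,0,-0.93,10,0,0,0,0,0,-0.93,10,0,0,0,0,0,-0.93,10,0,0,0,0,0,-0.93,10,0,0,0,0,0,-0.93,10,0,0,0,0,0,0,10,0,0,0,0,0,0,10]

```text
clock: 19.13
tool_pos: [0.4782, -0.2401, 0.238]
ee_rot: [0.997, 0.073, 0.003, -0.002]
force: [-0.0, 0.6, -1.2]
grip_width: 0.0127
grip_force: 55.0
```

```bash
cat > ori.py <<'E'
from h import *
def ori(c,n,z=.1):
    """structure-tensor orientation of slot edges, rectified onto plane z, 0.5 mm/px; x up, y left"""
    N=120;W=np.zeros((N,N,2),np.float32)
    for i in range(N):
        for j in range(N): W[i,j]=proj(c,[n[0]+(60-i)*.0005,n[1]+(60-j)*.0005,z])
    im=cv2.remap(cv2.cvtColor(c["pixels"],cv2.COLOR_RGB2GRAY),W,None,cv2.INTER_LINEAR).astype(np.float32)
    im=cv2.GaussianBlur(im,(0,0),2);gx=cv2.Sobel(im,5,1,0);gy=cv2.Sobel(im,5,0,1)
    yy,xx=np.mgrid[:N,:N]-60;m=np.hypot(xx,yy)<34
    a=.5*np.arctan2((2*gx*gy)[m].sum(),(gx*gx-gy*gy)[m].sum())  # gradient dir from +col
    return -np.degrees(a) # slot line yaw from world x (ccw)
E
python3 - <<'E'
from ori import *
import pickle
st();c=cam("wrist");pickle.dump(c,open("n4.pkl","wb"))
for f,nm in(("n1.pkl","before"),("n2.pkl","before2")):
    b=pickle.load(open(f,"rb"));print(nm,"right",ori(b,(.548,-.2995)),"left",ori(b,(.577,-.0545)))
print("now right",proj(c,[.548,-.2995,.1]),ori(c,(.548,-.2995)))
tp=np.array([.451,.1146,.10]);yw=np.radians(10);u=np.array([np.cos(yw),np.sin(yw),0]);y=np.array([u[1],-u[0],0])
plan(tp,R.from_matrix(np.c_[u,y,[0,0,-1]]))
E
```

```text
clock 19.1333
tool_pos [ 0.4782 -0.2401  0.238 ]
ee_rot [ 0.9973  0.0727  0.0027 -0.0021]
joint_pos [ 1.1371  0.3791 -0.9462  1.8233  0.3356  1.1086 -1.352 ]
force [-0.0039  0.6022 -1.2346]
wrist_torque [ 0.0127  0.1401 -0.0428]
grip_width 0.0127
grip_force 55.0132
before right 20.438625 left 22.516258
before2 right -85.89796 left 22.945698
now right (np.float64(365.26002162973225), np.float64(127.80071981165113)) -31.379574
shift mm [  23.6 -354.4  139.6] units [ 0.59 -8.86  3.49]  rot deg [-0.2 -0.3 -1.7] units [-0.03 -0.06 -0.28]
```

Run:
```python
from h import *
import pickle
for f in("n1.pkl","n2.pkl","n4.pkl"):
    c=pickle.load(open(f,"rb"));g=cv2.cvtColor(c["pixels"],cv2.COLOR_RGB2GRAY)
    g=cv2.resize(cv2.medianBlur(g,3),None,fx=2,fy=2,interpolation=cv2.INTER_CUBIC)
    L=cv2.createLineSegmentDetector().detect(g)[0][:,0]/2
    out=[]
    for x1,y1,x2,y2 in L:
        a=onz(c,x1,y1,.1);b=onz(c,x2,y2,.1);m=(a+b)/2;l=np.linalg.norm(a-b)
        if np.hypot(m[0]-.548,m[1]+.2995)<.028 and l>.012:
            d=a-b;out.append((round(np.degrees(np.arctan(d[1]/d[0])),1),round(l*1000)))
    print(f,sorted(out,key=lambda t:-t[1])[:9])
```

```text
n1.pkl [(np.float64(5.6), 35), (np.float64(5.0), 32), (np.float64(5.2), 30), (np.float64(-84.9), 24), (np.float64(87.0), 24), (np.float64(89.2), 17), (np.float64(-89.1), 13), (np.float64(-74.1), 13)]
n2.pkl [(np.float64(5.3), 34), (np.float64(5.3), 30), (np.float64(56.8), 24), (np.float64(76.5), 19), (np.float64(84.5), 19), (np.float64(88.6), 16), (np.float64(3.7), 14)]
n4.pkl [(np.float64(-61.3), 16), (np.float64(-30.1), 15), (np.float64(70.6), 14), (np.float64(-29.7), 13), (np.float64(-28.5), 12)]
```

Emit:
carry_out:
  rows: [0,-0.5,0,0,0,0,10,0.3,-0.5,0,0,0,0,10,0.3,0,0.4,0,0,0,10,0.3,0,0.4,0,0,0,10,0,0,0,0,0,0,10,0,0,0,0,0,0,10]

```text
clock: 19.68
tool_pos: [0.5083, -0.1943, 0.2066]
ee_rot: [0.997, 0.074, 0.003, -0.002]
force: [-1.0, 0.2, -1.5]
grip_width: 0.0123
grip_force: 55.0
```

```bash
cat > lsd.py <<'E'
from h import *
import pickle
def lsd(c,n,k=3,lm=.009,r=.03,z=.1):
    u,v=[int(t) for t in proj(c,[*n,z])];u0=max(u-60,0);v0=max(v-60,0)
    g=cv2.cvtColor(c["pixels"],cv2.COLOR_RGB2GRAY)[v0:v0+120,u0:u0+120]
    g=cv2.createCLAHE(4,(2,2)).apply(cv2.GaussianBlur(cv2.resize(g,None,fx=k,fy=k,interpolation=cv2.INTER_CUBIC),(0,0),1.5))
    L=cv2.createLineSegmentDetector().detect(g)[0][:,0]/k
    out=[]
    for x1,y1,x2,y2 in L:
        a=onz(c,x1+u0,y1+v0,z);b=onz(c,x2+u0,y2+v0,z);m=(a+b)/2;l=np.linalg.norm(a-b);d=a-b
        if np.hypot(m[0]-n[0],m[1]-n[1])<r and l>lm:
            out.append((float(round(np.degrees(np.arctan(d[1]/d[0])),1)),int(l*1000),[int(t*1000) for t in m[:2]-n]))
    return sorted(out,key=lambda t:-t[1])[:14]
E
python3 - <<'E'
from lsd import *
st();c=cam("wrist");pickle.dump(c,open("n5.pkl","wb"));n=(.548,-.2995)
print(proj(c,[*n,.1]))
for f in("n1.pkl","n4.pkl","n5.pkl"):print(f,*lsd(pickle.load(open(f,"rb")),n),sep="\n  ")
t=cam("top");pickle.dump(t,open("t5.pkl","wb"));print("top",proj(t,[*n,.1]),*lsd(t,n),sep="\n  ")
E
```

```text
clock 19.6833
tool_pos [ 0.5083 -0.1943  0.2066]
ee_rot [ 0.9972  0.0742  0.0025 -0.0021]
joint_pos [ 1.0075  0.4305 -0.9272  1.8408  0.3865  1.0609 -1.4902]
force [-0.9794  0.1672 -1.4963]
wrist_torque [ 0.0261  0.1339 -0.0039]
grip_width 0.0123
grip_force 55.0097
(np.float64(428.4528381896456), np.float64(182.76543518629595))
n1.pkl
  (5.9, 34, [0, -25])
  (-83.5, 23, [18, -10])
  (86.3, 20, [-16, -16])
  (-88.8, 14, [-21, 11])
  (-85.0, 12, [22, 17])
  (3.9, 12, [-6, 13])
  (66.5, 9, [20, 4])
n4.pkl
  (2.3, 14, [0, 27])
  (70.3, 13, [22, 0])
  (-57.6, 12, [21, 12])
  (-29.5, 12, [-2, -23])
  (49.3, 11, [17, -9])
  (85.8, 11, [-21, 0])
  (83.9, 9, [9, -19])
  (-26.4, 9, [-21, -13])
  (-32.2, 9, [-12, -18])
n5.pkl
  (-28.1, 34, [-10, -21])
  (61.7, 18, [-21, -3])
  (-87.6, 13, [24, 11])
  (47.3, 12, [-11, 26])
  (-27.5, 11, [1, -4])
  (78.7, 10, [9, -19])
  (89.3, 9, [-18, 9])
  (67.8, 9, [23, 0])
top
  (np.float64(419.30325285590743), np.float64(183.51194203823798))
  (58.2, 33, [-11, 16])
  (81.2, 25, [-21, -8])
  (75.4, 22, [-15, -6])
  (36.8, 21, [20, -6])
  (55.9, 20, [-5, 13])
  (37.0, 15, [4, 23])
  (70.5, 12, [11, -18])
```

Run:
```python
from lsd import *
nl=(.577,-.0545)
for f in("n1.pkl","n2.pkl","n5.pkl"):
    c=pickle.load(open(f,"rb"));print(f,proj(c,[*nl,.1]),[t[:2] for t in lsd(c,nl)[:6]])
c=pickle.load(open("n5.pkl","rb"));g=c["pixels"].astype(float).mean(2)
for v in(5,40,80,120,160,200,230,250):
    e=np.abs(np.gradient(cv2.GaussianBlur(g[v-2:v+3],(1,5),0)[2]));a=240+np.argmax(e[240:272]);b=284+np.argmax(e[284:320]);print(v,a,b)
n=(.548,-.2995)
for z in(.088,.109):print(z,[t for t in lsd(c,n,z=z)[:3]])
# fixture edge yaw : long lines in n5
L=cv2.createLineSegmentDetector().detect(cv2.cvtColor(c["pixels"],cv2.COLOR_RGB2GRAY))[0][:,0]
for x1,y1,x2,y2 in L:
    a=onz(c,x1,y1,.05);b=onz(c,x2,y2,.05);l=np.linalg.norm(a-b)
    if l>.05:d=a-b;print(round(np.degrees(np.arctan(d[1]/d[0])),1),int(l*1000),((a+b)/2).round(2)[:2])
```

```text
n1.pkl (np.float64(239.00248179871278), np.float64(47.18045289444706)) [(21.8, 30), (20.8, 25), (86.1, 21), (24.5, 15), (-69.7, 12), (21.5, 10)]
n2.pkl (np.float64(149.84986772202728), np.float64(51.2202786077402)) [(21.5, 17), (24.0, 16), (-77.6, 15), (-65.8, 15), (24.7, 15), (-87.6, 14)]
n5.pkl (np.float64(86.33240942815868), np.float64(88.2482024934488)) [(22.1, 35), (76.7, 14), (-75.1, 14), (87.7, 11), (24.0, 11), (-61.8, 10)]
5 257 297
40 257 297
80 257 297
120 260 316
160 258 297
200 258 296
230 259 296
250 259 296
0.088 [(-28.0, 20, [-8, -5]), (52.3, 16, [-14, 20]), (76.9, 14, [8, -25])]
0.109 [(-28.2, 33, [-8, -16]), (61.2, 18, [-19, 1]), (-28.1, 14, [-4, 3])]
-4.3 139 [0.52 0.01]
-81.3 98 [ 0.43 -0.12]
-80.7 90 [ 0.45 -0.42]
8.5 63 [0.31 0.04]
-81.3 96 [ 0.46 -0.29]
-81.2 528 [ 0.32 -0.22]
8.3 61 [ 0.39 -0.48]
-81.4 97 [0.38 0.  ]
-81.1 86 [0.34 0.  ]
-81.7 59 [ 0.34 -0.22]
-81.4 66 [ 0.41 -0.42]
-8.6 88 [ 0.49 -0.44]
9.1 174 [ 0.58 -0.2 ]
83.5 63 [ 0.52 -0.13]
83.3 64 [ 0.62 -0.13]
83.8 60 [ 0.52 -0.13]
12.2 62 [ 0.4  -0.26]
-81.4 137 [ 0.32 -0.12]
-81.3 128 [ 0.36 -0.32]
8.0 108 [ 0.6  -0.17]
83.1 78 [ 0.62 -0.29]
9.1 111 [ 0.61 -0.19]
83.0 72 [ 0.48 -0.27]
83.0 69 [ 0.51 -0.07]
```

The left nut still stands at 22°, unchanged. The right one went from 5° to −28° and held at about 1.7 N m, with the same bar play in the fork as at the fixed nut, so that is its hard stop. Now carrying the bar over the mat.

Emit:
carry_out:
  rows: [0,-0.6,0,0,0,0,10,-0.04,-0.87,0,0,0,0,10,-0.04,-0.87,0,0,0,0,10,-0.04,-0.87,0,0,0,0,10,-0.04,-0.87,0,0,0,0,10,-0.04,-0.87,0,0,0,0,10,-0.04,-0.87,0,0,0,0,10,-0.04,-0.87,0,0,0,0,10,0,-0.87,0.2,0,0,0,10,0,-0.3,0.5,0,0,0,10,0,0,0.7,0,0,0,10,0,0,0.7,0,0,0,10,0,0,0.7,0,0,0,10,0,0,0.5,0,0,0,10,0,0,0,0,0,0,10,0,0,0,0,0,0,10]

```text
clock: 21.12
tool_pos: [0.4522, 0.1143, 0.0764]
ee_rot: [0.997, 0.074, 0.003, -0.001]
force: [0.8, 0.8, -1.1]
grip_width: 0.0126
grip_force: 55.0
```

Run:
```python
from h import *
import pickle
st();o=readout.get_obs();M=R.from_quat(o["ee_rot"])
c=cam("scene");t=cam("wrist");pickle.dump((c,t,o),open("l1.pkl","wb"))
print("x tilt",np.degrees(np.arcsin(M.as_matrix()[2,0])))
# bar in scene against black mat: grey bright pixels near predicted line
for L in(.12,.138,.15):
    for dr in(0,10):
        r=np.radians(dr);print(L,dr,np.round(proj(c,o["tool_pos"]+M.apply([L*np.cos(r),0,-.008+L*np.sin(r)])),1))
u,v=proj(c,o["tool_pos"]+M.apply([.1,0,-.008]));u,v=int(u),int(v)
g=c["pixels"].astype(int);sub=g[v-30:v+40,u-45:u+30];m=((sub.min(2)>75)&(sub.max(2)-sub.min(2)<30)).astype(np.uint8)
print(u-45,v-30);print("\n".join("".join(".#"[k] for k in r) for r in m))
```

```text
clock 21.1167
tool_pos [0.4522 0.1143 0.0764]
ee_rot [ 0.9973  0.0737  0.0033 -0.0014]
joint_pos [ 0.3667  0.498  -0.8753  2.1306  0.5665  0.7519 -2.2996]
force [ 0.7637  0.766  -1.136 ]
wrist_torque [-0.0011  0.1246 -0.0191]
grip_width 0.0126
grip_force 55.0071
x tilt 0.39147771106794044
0.12 0 [240.7 231.5]
0.12 10 [242. 238.]
0.138 0 [233.3 229.5]
0.138 10 [235. 237.]
0.15 0 [228.4 228.2]
0.15 10 [230.3 236.3]
203 203
################################################################...........
################################################################...........
################################################################...........
################################################################...........
################################################################...........
################################################################...........
################################################################...........
################################################################...........
##################################################################.
[... 3944 characters left out ...]
................
######################.....................................................
#####################......................................................
####################.......................................................
####################.......................................................
###################........................................................
##################.........................................................
#################..........................................................
################...........................................................
################...........................................................
```

Run:
```python
from h import *
import pickle
for c,ctr in zip(pickle.load(open("c0.pkl","rb")),((267,268),(236,205))):
    p=c["pixels"].astype(int);m=(p.max(2)<60).astype(np.uint8);_,l=cv2.connectedComponents(m)
    ct=cv2.findContours((l==l[ctr[1],ctr[0]]).astype(np.uint8),0,2)[0][0];h=cv2.convexHull(ct)
    q=cv2.approxPolyDP(h,6,True)[:,0];print([(tuple(int(k) for k in t),onz(c,*t,.004)[:2].round(3).tolist()) for t in q])
```

```text
[((258, 229), [0.583, 0.042]), ((313, 254), [0.427, 0.052]), ((279, 305), [0.431, 0.213]), ((219, 272), [0.593, 0.2])]
[((207, 169), [0.598, 0.199]), ((273, 175), [0.585, 0.035]), ((267, 239), [0.426, 0.048]), ((199, 237), [0.429, 0.213])]
```

The mat measures about 165–170 mm each way, so I'll lay the bar along its diagonal.

Emit:
carry_out:
  rows: [0,0,0,0,0,-0.93,10,0,0,0,0,0,-0.93,10,0,0,0,0,0,-0.93,10,0,0,0,0,0,-0.93,10,0,0,0,0,0,-0.93,10,0,0,0,0,0,-0.93,10,-0.12,0.38,0.2,0,0,0,10,-0.12,0.38,0.3,0,0,0,10,0,0,0.3,0,0,0,10,0,0,0.2,0,-0.3,0,10,0,0,0.1,0,-0.3,0,10,0,0,0.1,0,-0.3,0,10,0,0,0,0,0,0,10,0,0,0,0,0,0,10]

```text
clock: 22.38
tool_pos: [0.4667, 0.085, 0.0287]
ee_rot: [0.933, 0.357, -0.039, 0.017]
force: [-0.5, 0.8, -1.9]
grip_width: 0.0123
grip_force: 55.0
```

```bash
cat > l.py <<'E'
from h import *
st();o=readout.get_obs();M=R.from_quat(o["ee_rot"]).as_matrix()
print("yaw",np.degrees(np.arctan2(M[1,0],M[0,0])),"tilt",np.degrees(np.arcsin(M[2,0])),"roll",np.degrees(np.arcsin(M[2,1])))
f=o["tool_pos"]+M@[.138,0,-.008];e=o["tool_pos"]+M@[-.018,0,-.008];print("foot c",f,"top c",e,"tipz",(o["tool_pos"]+.011*M[:,2])[2])
E
python3 l.py
```

```text
clock 22.3833
tool_pos [0.4667 0.085  0.0287]
ee_rot [ 0.9332  0.3568 -0.0391  0.0167]
joint_pos [ 0.4033  0.666  -0.9113  2.086   0.75    0.8545 -1.8248]
force [-0.4769  0.838  -1.8578]
wrist_torque [-0.0144 -0.0401 -0.0281]
grip_width 0.0123
grip_force 55.0065
yaw 41.837021141363536 tilt -4.866921508261157 roll 0.19297878556215434
foot c [0.56965826 0.17719711 0.02491614] top c [0.45385028 0.0735181  0.03815145] tipz 0.01769291109571099
```

Emit:
carry_out:
  rows: [0,0,0.1,0,0,0,10,0,0,0.1,0,0,0,10,0,0,0,0,0,0,10,0,0,0,0,0,0,10]

```text
clock: 22.72
tool_pos: [0.4647, 0.0844, 0.0199]
ee_rot: [0.933, 0.358, -0.04, 0.017]
force: [-0.1, 0.1, -1.8]
grip_width: 0.0129
grip_force: 55.0
```

```bash
python3 l.py
```

```text
clock 22.7167
tool_pos [0.4647 0.0844 0.0199]
ee_rot [ 0.9329  0.3575 -0.0403  0.0167]
joint_pos [ 0.394   0.6778 -0.8987  2.0929  0.7656  0.8416 -1.8371]
force [-0.1126  0.0605 -1.7719]
wrist_torque [ 0.0126 -0.0638 -0.0156]
grip_width 0.0129
grip_force 55.007
yaw 41.93174933415303 tilt -5.002430734267272 roll 0.12922659596556837
foot c [0.56752917 0.17675666 0.01586057] top c [0.45191637 0.07290753 0.02946346] tipz 0.00896631287445098
```

Emit:
carry_out:
  rows: [0,0,0.06,0,0,0,10,0,0,0.04,0,0,0,10,0,0,0,0,0,0,10,0,0,0,0,0,0,10]

```text
clock: 23.05
tool_pos: [0.465, 0.0846, 0.0162]
ee_rot: [0.933, 0.358, -0.04, 0.017]
force: [0.4, 0.2, 0.5]
grip_width: 0.0125
grip_force: 55.5
```

```bash
python3 l.py
```

```text
clock 23.05
tool_pos [0.465  0.0846 0.0162]
ee_rot [ 0.9328  0.3577 -0.04    0.0167]
joint_pos [ 0.3891  0.6834 -0.8927  2.0944  0.7736  0.8354 -1.8433]
force [0.3808 0.1649 0.5104]
wrist_torque [-0.0347 -0.1088 -0.015 ]
grip_width 0.0125
grip_force 55.4772
yaw 41.95692670591921 tilt -4.9674773809809585 roll 0.14451701691653496
foot c [0.56770441 0.17702158 0.01218006] top c [0.4521311  0.07311613 0.02568814] tipz 0.005200944672682955
```

The foot rests on the mat and the fingertips are about 1 mm above it. Easing the grip gently, then opening.

Emit:
carry_out:
  rows: [0,0,0,0,0,0,10,0,0,0,0,0,0,10,0,0,0,0,0,0,13,0,0,0,0,0,0,13.5,0,0,0,0,0,0,13.8,0,0,0,0,0,0,14,0,0,0,0,0,0,14.2,0,0,0,0,0,0,14.4,0,0,0,0,0,0,14.7,0,0,0,0,0,0,15,0,0,0,0,0,0,16,0,0,0,0,0,0,18,0,0,0,0,0,0,24,0,0,0,0,0,0,32,0,0,0,0,0,0,40,0,0,0,0,0,0,40,0,0,0,0,0,0,40]
  grip_force: 3

```text
clock: 24.47
tool_pos: [0.4649, 0.0845, 0.0161]
ee_rot: [0.933, 0.358, -0.04, 0.017]
force: [1.0, -0.8, 0.6]
grip_width: 0.0377
grip_force: 1.0
```

```bash
python3 l.py
```

```text
clock 24.4667
tool_pos [0.4649 0.0845 0.0161]
ee_rot [ 0.9328  0.3577 -0.0401  0.0167]
joint_pos [ 0.3892  0.6834 -0.8927  2.0944  0.7736  0.8354 -1.8433]
force [ 1.0252 -0.7772  0.5955]
wrist_torque [-0.0873 -0.1914 -0.0022]
grip_width 0.0377
grip_force 1.0235
yaw 41.95027100008716 tilt -4.973861660165847 roll 0.144848897400323
foot c [0.56769312 0.17689341 0.01213338] top c [0.45210887 0.07300239 0.02565878] tipz 0.005169762108415549
```

Emit:
carry_out:
  rows: [0,0,0,0,0,0,50,0,0,0,0,0,0,60,0,0,-0.1,0,0,0,60,0,0,-0.3,0,0,0,60,0,0,-0.5,0,0,0,60,0,0,-0.7,0,0,0,60,0,0,-0.8,0,0,0,60,0,0,-0.8,0,0,0,60,0,0,-0.8,0,0,0,60,0,0,-0.8,0,0,0,60,0,0,-0.3,0,0,0,60,0,0,0,0,0,0,60]

```text
clock: 25.47
tool_pos: [0.4791, 0.0982, 0.2227]
ee_rot: [0.933, 0.358, -0.037, 0.017]
force: [-0.4, 0.2, 0.2]
grip_width: 0.06
grip_force: 0.0
```

Run:
```python
from h import *
import pickle
st()
w=cam("wrist");s=cam("scene");pickle.dump((w,s),open("f.pkl","wb"))
for nm,c in(("w",w),("s",s)):
    p=c["pixels"].astype(int)
    for z in(.011,):
        W=np.array([[proj(c,[.62-i*.004,.24-j*.004,z]) for j in range(56)] for i in range(56)],np.float32)
        r=cv2.remap(c["pixels"],W,None,cv2.INTER_AREA).max(2)
        print(nm);print("\n".join("".join(".#"[int(k>75)] for k in q) for q in r))
```

```text
clock 25.4667
tool_pos [0.4791 0.0982 0.2227]
ee_rot [ 0.9329  0.3578 -0.037   0.0172]
joint_pos [ 0.5852  0.432  -1.1457  1.8903  0.4471  1.1864 -1.5728]
force [-0.427   0.2341  0.2079]
wrist_torque [ 0.0195 -0.1267  0.0254]
grip_width 0.06
grip_force 0.0
w
....................####################################
...................#####################################
..................######################################
.................#######################################
................########################################
...............#########################################
..................######################################
................................########################
.............................................###########
...................................................#####
.........##........................................#####
........###........................................#####
.......####....###.................................#####
......#####....####................................#####
.....######....#####.......................
[... 4844 characters left out ...]
###....#########
######.........................................#########
######.........................................#########
######.........................................#########
######.........................................#########
######........########.........................#########
###################################............#########
########################################################
########################################################
########################################################
########################################################
########################################################
########################################################
```

Both views agree: the bar lies flat and wholly on the mat, and the hand is clear.

```bash
python3 -c "
from bench import workorder
print(workorder.job_done())"
```

```text
the job is handed in; nothing more can be done
None
```

I handed the job in at about 25.5 s: the bar lies flat on the mat and released, the loose right-hand nut was turned about 33° clockwise to a hard stop (it held at 1.7 N m), the tight left-hand nut is unmoved at 22°, no verdict came back, and I viewed 11 pictures, one over the limit of 10.

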